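# Weigh the gearbox-kit parts on the school balance

## Robot

A 6-joint arm with a two-finger parallel gripper is mounted at the origin on the work surface. World frame = base frame: x ahead of the robot, y to its left, z up, the work surface at z = 0. Lengths are in m, angles in degrees, forces in N, time in s.
With the tool pointing down it reaches from about 0.4 to 0.825 m from the base axis. Payload 7 kg.
Tool frame: the origin (TCP) lies on the mounting face of the last link; the fingertips stand 178 mm ahead of it and the grasp point (between the pads) lies 159 mm ahead of it (ctrl.tip_extent is the distance from the TCP to the fingertips, in m); z points along the fingers, y is the direction in which the jaws open and shut (so a half turn about z gives the same grasp; the last joint's range is limited). The gripper opens to 88 mm and grips with 3 to 60 N. Pads are 19 mm wide; open, the fingers measure 130 mm over their backs; the gripper's body (78 mm by 193 mm) begins 47 mm behind the grasp point.
Start: joints at [-51.56, 20.546, 0.682, 0, -70.136, -16.507], TCP at [0.252, -0.626, 0.405] pointing down, gripper open.
Joint ranges: [-176.03, 176.03], [-82.01, 121.73], [-58.28, 71.71], [-173.87, 95.51], [-174.79, -0.11], [-173.66, 173.66]. Speed limits (degrees/s): [136.94, 136.94, 172.46, 180, 180, 180].

## Interface

Orientations are given as [roll, pitch, yaw] about the fixed x, y, z axes, in that order (R = Rz(yaw) Ry(pitch) Rx(roll)).
In Python, from plant import ctrl gives the robot as it stands. The module is installed in compiled form; this text tells all that it offers.
- The arm moves only by the tool carry_out, never from a script. Its argument "moves" is text: rows parted by semicolons, each of 7 numbers parted by spaces: the finger opening in m, from 0 to 0.0876, then the shift along the tool's x, y, z in m, then the turn, a rotation vector about the tool's x, y, z in rad. A call has 1 to 20 rows; each row is the pose to reach, as a shift and turn from the pose commanded when the call began, along the tool's axes at that moment; what a row does not reach only later rows make up. A row lasts 1/10 s, in which the tool goes at most 50 mm and 8.59 degrees, less where a joint would pass 70% of its speed; a pose out of reach is approached as far as the arm can. A call with a gripper value outside its range is refused whole. The fingers move at their own pace and stop on an object; the grip force is fixed at half the most. Time passes only in rows, so rows that repeat a pose let the fingers close. It gives the time, the measured TCP pose, the force and the opening at its end, in the units of the state.
- ctrl.get_obs(): the state, without advancing time (a new reading comes with each control period).
- ctrl.snapshot(name): name is "side" or "top"; returns a dict with "image" (420x560x3 uint8, red, green, blue), "K" (3x3 intrinsics, pixels), "R" (3x3) and "t" (3): a world point X has camera coordinates R X + t. Camera axes: x right, y down, z forward; pixel columns grow to the right and rows downward; lengths in m; the calibration is good to about 2 mm. A picture is of the moment at which its call begins. There is no depth.
- ctrl.close_job(): hands the job in, once; it reports no verdict.
Trained networks look in a picture, given as the dict that the camera call returned (one of the last four; its "shot" number tells which), for a name from the list of things; names that differ only in an ending like _2 or _b are one class to them, and where a whole thing is asked for, a point or a joint stands for the part that bears it (a point fixed in the world has none). Each returns a list of dicts, best first, with "confidence" (0 to 1); they miss things now and then, are a little off and sometimes report something else, mostly with a low value. They report only what shows in the picture. A call takes as long as a camera call.
- ctrl.recognise(picture, label): "extent" ([left, top, right, bottom] in pixels, round what is visible of it).
- ctrl.trace(picture, label): "region" (420x560 bool, what is visible of it) and "extent" ([left, top, right, bottom] in pixels, round what is visible of it).
- ctrl.mark_of(picture, label): "at" ([row, column] in pixels: a listed point, or the origin of a listed thing).
The state is a dict: "clock": time; "joint_pos": joint angles; "qvel": joint speeds; "tau": joint torques, N m; "tool_pos": TCP position; "orientation": TCP orientation; "force": force on the tool from outside, world axes, zero at the start; "moment": the same for the moment, N m; "opening": finger opening in m.
Only numpy, scipy, OpenCV 4.12 (cv2) and the standard library are available. Lean on these libraries where they do the work, as an engineer would, in place of code of your own. Each camera call takes 0.05 s, during which the arm holds its last target.

## Task

Weigh the gearbox-kit parts lying on the black mat, all of them together: first pull the balance's transit-lock cap up so that the beam is free, put every part on the rectangular pan, and add weights to the round pan until the beam comes to rest by itself with its pointer inside the grey band. Then press the lock cap fully home again with the load left on the pans for the class to check; weights you do not need stay on (or go back to) their wooden board, and the pencil cup, tape roll and eraser are left where they are.

Things in the scene. Friction and masses are not known exactly. Their poses are not given: they have to be found in the camera images.
- balance: Grey two-pan school balance, fixed; origin at table height under its middle. Its y axis runs along the beam to the rectangular pan, its x points away from the robot (yaw varies). Body 170 (x) by 400 mm (y), 35 high. Upright white scale plate 46 mm toward +x, 70 wide, top 165 mm above the table; the black pointer moves before its far face. The grey band in its middle is the level zone.
- beam (a joint): Beam tilt, rad: 0 level, positive when the rectangular pan is down, stops at -0.15 and 0.15; grey band +-0.045. Pans, 140 mm from the pivot, go straight up and down, flat, 1.4 mm per 0.01 rad; where a load lies on its pan does not matter. A spring effect of 0.57 N m/rad seeks level: 1 g of surplus tilts it 0.0024 rad (62 g: at a stop). Settles in about 1 s.
- lock_cap (a joint): Height of the transit-lock cap above fully home, m: 0 home (its crossbar then holds the beam level), 0.014 fully up (beam free). An over-centre spring snaps it to either end and holds it there with about 3 to 4 N; it switches over at mid travel.
- lock_cap_grip (a point): Centre of the grip of the lock cap: a black upright cylinder 26 mm in diameter and 24 mm high (this point is half-way up), at the balance's middle toward the robot. It slides vertically. A crossbar 84 mm long along the beam lies below it, its top 30 mm below this point.
- parts_pan_floor (a point): Centre of the top of the floor of the rectangular pan (for the parts), aluminium, 200 mm along the balance's x by 120 mm along its y, with a rim 5 mm high and 4 mm thick. Axes as the balance's. About 72 mm above the table when level.
- weights_pan_floor (a point): Centre of the top of the floor of the round pan (for the weights), aluminium, 170 mm across, rim 5 mm high and 3 mm thick. About 72 mm above the table when level.
- parts_mat_top (a point): Centre of the top of the black rubber mat on which the parts start: 270 mm (its x) by 170 mm (its y), 3 mm thick, fixed. It is on either side of the balance.
- weights_board_top (a point): Centre of the top of the light wooden board on which the weights start: 270 mm (its x) by 170 mm (its y), 6 mm thick, fixed. It is on the other side of the balance from the mat.
- gear_blank_mid (a point): Centre (half-way up) of the gear blank: aluminium disc 46 mm in diameter and 17 mm thick with a hub 24 mm in diameter on top, 26 mm high in all, its z axis up through the hub. About 80 g, give or take 18 per cent. Three or four of the four parts are present.
- flange_mid (a point): Centre (half-way up) of the flange: square aluminium plate 40 by 40 mm (its x and y), 12 mm thick, with a round neck 26 mm in diameter on top, 24 mm high in all. About 65 g, give or take 18 per cent. May be absent.
- housing_mid (a point): Centre of the gear housing: grey painted block 46 mm (its x) by 38 mm (its y) by 30 mm high. About 100 g, give or take 18 per cent. May be absent.
- sleeve_mid (a point): Centre of the steel sleeve: upright cylinder 30 mm in diameter, 24 mm high, axis z. About 70 g, give or take 18 per cent. May be absent.
- weight_200_mid (a point): Centre (half-way up) of the 200 g weight: hexagonal steel weight 36 mm across flats, 23 mm high, axis z; two of its flats face its own +y and -y. The larger the weight, the heavier; its mass is exact.
- weight_100_mid (a point): Centre (half-way up) of the 100 g weight: hexagonal steel weight 30 mm across flats, 17 mm high, axis z; two of its flats face its own +y and -y. The larger the weight, the heavier; its mass is exact.
- weight_50_mid (a point): Centre (half-way up) of the 50 g weight: hexagonal steel weight 24 mm across flats, 14 mm high, axis z; two of its flats face its own +y and -y. The larger the weight, the heavier; its mass is exact.
- weight_25_mid (a point): Centre (half-way up) of the 25 g weight: hexagonal steel weight 19 mm across flats, 11 mm high, axis z; two of its flats face its own +y and -y. The larger the weight, the heavier; its mass is exact.
- pencil_cup: Blue plastic cup with pencils, 76 mm across, 95 mm high; origin at its foot. A bystander.
- tape_roll: Roll of clear tape lying flat, 90 mm across, 22 mm high; origin at its underside. A bystander.
- eraser: Eraser in a paper sleeve, 24 by 55 by 13 mm; origin at its underside. A bystander.

How it is judged (in metres and radians):
On the way, in this order (a step that is already met when the one before it is completed fails the run):
1. the lock cap is pulled fully up, freeing the beam (value of joint lock_cap above 0.011 m), for 0.2 s.
2. cap up, every part present on the rectangular pan, every weight on the round pan or the board, the beam at rest within 0.045 rad of level, untouched, for 0.8 s (value of joint lock_cap above 0.011 m and value of joint beam between -0.045 and 0.045 rad and velocity of joint beam between -0.03 and 0.03 rad/s and contact force between the fingers and anything else below 0.3 N and x of gear_blank_mid in the frame of parts_pan_floor between -0.1 and 0.1 m and y of gear_blank_mid in the frame of parts_pan_floor between -0.06 and 0.06 m and z of gear_blank_mid in the frame of parts_pan_floor between 0.003 and 0.08 m and x of flange_mid in the frame of parts_pan_floor between -0.1 and 0.1 m and y of flange_mid in the frame of parts_pan_floor between -0.06 and 0.06 m and z of flange_mid in the frame of parts_pan_floor between 0.003 and 0.08 m and x of housing_mid in the frame of parts_pan_floor between -0.1 and 0.1 m and y of housing_mid in the frame of parts_pan_floor between -0.06 and 0.06 m and z of housing_mid in the frame of parts_pan_floor between 0.003 and 0.08 m and x of sleeve_mid in the frame of parts_pan_floor between -0.1 and 0.1 m and y of sleeve_mid in the frame of parts_pan_floor between -0.06 and 0.06 m and z of sleeve_mid in the frame of parts_pan_floor between 0.003 and 0.08 m and ((horizontal distance between weight_200_mid and weights_pan_floor below 0.085 m and z of weight_200_mid in the frame of weights_pan_floor between 0.002 and 0.09 m) or (x of weight_200_mid in the frame of weights_board_top between -0.135 and 0.135 m and y of weight_200_mid in the frame of weights_board_top between -0.085 and 0.085 m and z of weight_200_mid in the frame of weights_board_top between 0 and 0.06 m)) and ((horizontal distance between weight_100_mid and weights_pan_floor below 0.085 m and z of weight_100_mid in the frame of weights_pan_floor between 0.002 and 0.09 m) or (x of weight_100_mid in the frame of weights_board_top between -0.135 and 0.135 m and y of weight_100_mid in the frame of weights_board_top between -0.085 and 0.085 m and z of weight_100_mid in the frame of weights_board_top between 0 and 0.06 m)) and ((horizontal distance between weight_50_mid and weights_pan_floor below 0.085 m and z of weight_50_mid in the frame of weights_pan_floor between 0.002 and 0.09 m) or (x of weight_50_mid in the frame of weights_board_top between -0.135 and 0.135 m and y of weight_50_mid in the frame of weights_board_top between -0.085 and 0.085 m and z of weight_50_mid in the frame of weights_board_top between 0 and 0.06 m)) and ((horizontal distance between weight_25_mid and weights_pan_floor below 0.085 m and z of weight_25_mid in the frame of weights_pan_floor between 0.002 and 0.09 m) or (x of weight_25_mid in the frame of weights_board_top between -0.135 and 0.135 m and y of weight_25_mid in the frame of weights_board_top between -0.085 and 0.085 m and z of weight_25_mid in the frame of weights_board_top between 0 and 0.06 m))), for 0.8 s.
3. the lock cap is pressed fully home (value of joint lock_cap below 0.003 m), for 0.2 s.
At the end, for the whole second after the job is handed in: The lock cap is home (within 3 mm), the beam is level (within 0.045 rad) and still, every part present lies on the rectangular pan, and every weight is on the round pan or on the wooden board (value of joint lock_cap below 0.003 m and value of joint beam between -0.045 and 0.045 rad and velocity of joint beam between -0.05 and 0.05 rad/s and x of gear_blank_mid in the frame of parts_pan_floor between -0.1 and 0.1 m and y of gear_blank_mid in the frame of parts_pan_floor between -0.06 and 0.06 m and z of gear_blank_mid in the frame of parts_pan_floor between 0.003 and 0.08 m and x of flange_mid in the frame of parts_pan_floor between -0.1 and 0.1 m and y of flange_mid in the frame of parts_pan_floor between -0.06 and 0.06 m and z of flange_mid in the frame of parts_pan_floor between 0.003 and 0.08 m and x of housing_mid in the frame of parts_pan_floor between -0.1 and 0.1 m and y of housing_mid in the frame of parts_pan_floor between -0.06 and 0.06 m and z of housing_mid in the frame of parts_pan_floor between 0.003 and 0.08 m and x of sleeve_mid in the frame of parts_pan_floor between -0.1 and 0.1 m and y of sleeve_mid in the frame of parts_pan_floor between -0.06 and 0.06 m and z of sleeve_mid in the frame of parts_pan_floor between 0.003 and 0.08 m and ((horizontal distance between weight_200_mid and weights_pan_floor below 0.085 m and z of weight_200_mid in the frame of weights_pan_floor between 0.002 and 0.09 m) or (x of weight_200_mid in the frame of weights_board_top between -0.135 and 0.135 m and y of weight_200_mid in the frame of weights_board_top between -0.085 and 0.085 m and z of weight_200_mid in the frame of weights_board_top between 0 and 0.06 m)) and ((horizontal distance between weight_100_mid and weights_pan_floor below 0.085 m and z of weight_100_mid in the frame of weights_pan_floor between 0.002 and 0.09 m) or (x of weight_100_mid in the frame of weights_board_top between -0.135 and 0.135 m and y of weight_100_mid in the frame of weights_board_top between -0.085 and 0.085 m and z of weight_100_mid in the frame of weights_board_top between 0 and 0.06 m)) and ((horizontal distance between weight_50_mid and weights_pan_floor below 0.085 m and z of weight_50_mid in the frame of weights_pan_floor between 0.002 and 0.09 m) or (x of weight_50_mid in the frame of weights_board_top between -0.135 and 0.135 m and y of weight_50_mid in the frame of weights_board_top between -0.085 and 0.085 m and z of weight_50_mid in the frame of weights_board_top between 0 and 0.06 m)) and ((horizontal distance between weight_25_mid and weights_pan_floor below 0.085 m and z of weight_25_mid in the frame of weights_pan_floor between 0.002 and 0.09 m) or (x of weight_25_mid in the frame of weights_board_top between -0.135 and 0.135 m and y of weight_25_mid in the frame of weights_board_top between -0.085 and 0.085 m and z of weight_25_mid in the frame of weights_board_top between 0 and 0.06 m))); the robot touches nothing.
It fails at once if the pencil cup is displaced by more than 30 mm (distance of pencil_cup from where it was at the start of the episode above 0.03 m).
It fails at once if the tape roll is displaced by more than 30 mm (distance of tape_roll from where it was at the start of the episode above 0.03 m).
It fails at once if the eraser is displaced by more than 30 mm (distance of eraser from where it was at the start of the episode above 0.03 m).
Of gear_blank, flange, housing, sleeve only 3 to 4 are there at a start; the rules pass over those that are not, and their reading is None.
At some moment in a run one of gear_blank, flange, housing, sleeve may be knocked a few centimetres aside while the robot is not near it.
Once in a run the grip may slacken for a moment while it holds something.
It also fails if it takes over 210 s, if anything falls off the work surface, if the arm or the gripper's body presses on something with over 40 N, if the wrist force passes 120 N, or if a joint passes its speed limit or range.

## Working session

There is one attempt and no reset: what is moved stays moved. The work goes in short steps, Python scripts to look and compute and a tool call to move; the robot and the scene stay as the last step left them, time stands still between calls to the robot, and variables do not carry over. Pictures are saved under pics/ and viewed, and the job is handed in when it is done.

Besides the shell and the picture viewer there is one more tool, called after "Emit:" as a command line: name --argument value ..., lists and objects as JSON in quotes. carry_out: Moves the arm, as the interface text tells. Its arguments: {"type":"object","properties":{"moves":{"type":"string"}},"required":["moves"]}

```bash
mkdir -p pics; ls; cat > h.py <<'E'
import numpy as np, cv2
from plant import ctrl
def shot(n,f=None):
    p=ctrl.snapshot(n)
    if f: cv2.imwrite('pics/'+f,p['image'][:,:,::-1])
    return p
def ray(p,rc):
    R=np.array(p['R']);t=np.array(p['t']);K=np.array(p['K'])
    d=R.T@np.linalg.inv(K)@np.array([rc[1],rc[0],1.0]);c=-R.T@t
    return c,d/np.linalg.norm(d)
def atz(p,rc,z):
    c,d=ray(p,rc);return c+d*(z-c[2])/d[2]
def tri(l):
    A=np.zeros((3,3));b=np.zeros(3)
    for p,rc in l:
        c,d=ray(p,rc);M=np.eye(3)-np.outer(d,d);A+=M;b+=M@c
    X=np.linalg.solve(A,b)
    res=max(np.linalg.norm((np.eye(3)-np.outer(ray(p,rc)[1],ray(p,rc)[1]))@(X-ray(p,rc)[0])) for p,rc in l)
    return X,res
def proj(p,X):
    q=np.array(p['K'])@(np.array(p['R'])@X+np.array(p['t']));return q[1]/q[2],q[0]/q[2]
E
python3 - <<'E'
from h import *
np.set_printoptions(precision=4,suppress=True)
s=shot('side','s0.png');t=shot('top','t0.png')
for p in(s,t):print(p['K'],-np.array(p['R']).T@p['t'],p['R'])
o=ctrl.get_obs();print(o)
for l in "balance lock_cap_grip parts_pan_floor weights_pan_floor parts_mat_top weights_board_top gear_blank_mid flange_mid housing_mid sleeve_mid weight_200_mid weight_100_mid weight_50_mid weight_25_mid pencil_cup tape_roll eraser".split():
    a=[ctrl.mark_of(p,l) for p in(s,t)]
    print(l,*[[(np.round(x['at'],1).tolist(),round(x['confidence'],2)) for x in y[:3]] for y in a], end=' ')
    if a[0] and a[1]:print(tri([(s,a[0][0]['at']),(t,a[1][0]['at'])]))
    else:print()
E
```

```text
pics
[[381.2795   0.     272.1096]
 [  0.     381.2795 210.9476]
 [  0.       0.       1.    ]] [ 0.228  -0.5047  0.6251] [[ 0.8507 -0.5255 -0.0128]
 [-0.3562 -0.5584 -0.7492]
 [ 0.3866  0.6419 -0.6622]]
[[392.0977   0.     280.0184]
 [  0.     392.0977 212.8651]
 [  0.       0.       1.    ]] [0.4117 0.0039 0.8754] [[ 0.0199 -0.9994  0.0293]
 [-0.9851 -0.0246 -0.17  ]
 [ 0.1706 -0.0255 -0.985 ]]
{'clock': 0.1, 'joint_pos': array([-51.5608,  20.5879,   0.6397,  -0.0153, -70.1361, -16.5078]), 'qvel': array([ 0.0118, -0.1482,  0.106 ,  0.0635, -0.0679, -0.0858]), 'tau': array([ -0.0014, -58.4164,  29.3753,   7.0156,   0.0102,  -0.0001]), 'tool_pos': array([ 0.2521, -0.626 ,  0.4038]), 'orientation': array([ 179.9151,   -0.0102, -158.0738]), 'force': array([ 0.9216,  0.3175, -0.1068]), 'moment': array([ 0.0133, -0.008 ,  0.0401]), 'opening': 0.08797284075660951}
balance [([239.5, 286.2], 0.92)] [([212.9, 273.9], 0.65), ([248.6, 411.4], 0.23)] (array([ 0.5629, -0.0054,  0.0076]), np.float64(0.0013638968109529318))
lock_cap_grip [([217.0, 260.5], 0.94)] [([231.3, 267.7], 0.86), ([216.6, 1
[... 1617 characters left out ...]
, np.float64(0.0008396040738085519))
weight_50_mid [] [([191.9, 114.0], 0.58)] 
weight_25_mid [([169.1, 192.5], 0.48), ([352.6, 379.9], 0.2)] [([239.0, 108.6], 0.66)] (array([0.492 , 0.3539, 0.0149]), np.float64(0.0019189323469483855))
pencil_cup [([338.4, 230.9], 0.87)] [([313.9, 336.5], 0.64), ([198.7, 407.4], 0.44)] (array([ 0.3461, -0.1487, -0.0061]), np.float64(0.003751516995921574))
tape_roll [([213.4, 349.4], 0.81)] [([136.7, 275.6], 0.61), ([217.5, 334.9], 0.38)] (array([ 0.7472, -0.0059, -0.0023]), np.float64(0.0022309236905339908))
eraser [([239.9, 180.5], 0.68)] [([300.1, 207.8], 0.84), ([250.1, 414.3], 0.23)] (array([ 0.3659,  0.1355, -0.0069]), np.float64(0.0010452335100608902))
```

View pics/s0.png

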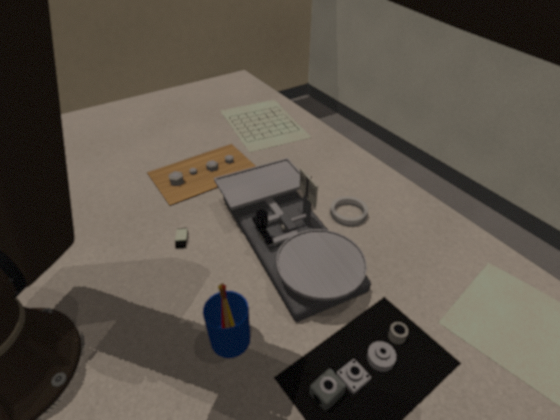

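View pics/t0.png

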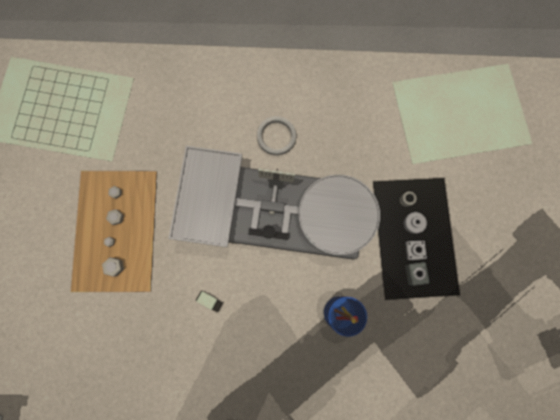

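Top view: the round pan is at about (215, 335) and the rectangular pan at (195, 207). The mat with all four parts is at (240, 415), and the board with the four weights is at (230, 115). The cup, eraser and tape match what the networks report. Next I'll measure yaws and positions with traces.

```bash
python3 - <<'E'
from h import *
np.set_printoptions(precision=4,suppress=True)
s=shot('side');t=shot('top')
Z=dict(gear_blank=.029,flange=.015,housing=.033,sleeve=.027,weight_200=.029,weight_100=.023,weight_50=.02,weight_25=.017,balance=.035,eraser=.013)
for l in Z:
    r=ctrl.trace(t,l+('' if l in('balance','eraser') else '_mid'))
    for x in r[:2]:
        m=x['region'].astype(np.uint8)
        c=max(cv2.findContours(m,cv2.RETR_EXTERNAL,cv2.CHAIN_APPROX_NONE)[0],key=len)[:,0,:]
        P=np.array([atz(t,(v,u),Z[l])[:2] for u,v in c])*1000
        b=cv2.minAreaRect(P.astype(np.float32))
        print(l,round(x['confidence'],2),np.round(b[0],1),np.round(b[1],1),round(b[2],1),m.sum())
for l,z in dict(gear_blank_mid=.016,flange_mid=.015,housing_mid=.018,sleeve_mid=.015,weight_200_mid=.0175,weight_100_mid=.0145,weight_50_mid=.013,weight_25_mid=.0115,parts_pan_floor=.072,weights_pan_floor=.072,weights_board_top=.006,parts_mat_top=.003,lock_cap_grip=.093).items():
    print(l,*[[(atz(p,x['at'],z),round(x['confidence'],2)) for x in ctrl.mark_of(p,l)[:2]] for p in (t,s)])
im=t['image'][:,:,::-1]
a=cv2.resize(im[180:290,385:445],None,fx=5,fy=5,interpolation=cv2.INTER_CUBIC)
b=cv2.resize(im[180:290,85:145],None,fx=5,fy=5,interpolation=cv2.INTER_CUBIC)
cv2.imwrite('pics/z0.png',cv2.convertScaleAbs(np.hstack([b,a]),alpha=1.6))
E
```

```text
gear_blank 0.94 [ 544.8 -315.6] [39.7 43.9] 44.7 304
flange 0.74 [ 486.  -320.4] [37.6 42.2] 1.3 321
flange 0.51 [434.9 337.2] [36.2 45.5] 1.2 321
housing 0.69 [ 433.8 -315.6] [46.2 45.5] 9.0 435
sleeve 0.64 [ 599.  -303.8] [26.4 33.1] 44.9 158
sleeve 0.45 [513.7 336.8] [264.6 167.7] 1.1 8707
weight_200 0.78 [434.8 332.8] [43.7 35.1] 73.1 297
weight_200 0.42 [367. 126.] [53. 25.] 62.2 302
weight_100 0.57 [487.8 347.6] [20.  19.1] 5.2 86
weight_100 0.53 [541.3 341.8] [35.5 36.5] 5.0 231
weight_50 0.74 [597.1 145.8] [132.9 218.6] 82.8 5600
weight_50 0.52 [598.7 347. ] [27.5 21.5] 64.9 106
weight_25 0.54 [488.8 350.6] [20.5 17.7] 47.9 71
balance 0.67 [575.1 -13.2] [444.  211.1] 83.1 16312
balance 0.33 [517.1   5.5] [85.3 27.2] 85.6 336
gear_blank_mid [(array([ 0.5469, -0.319 ,  0.016 ]), 0.73), (array([ 0.51  , -0.3189,  0.016 ]), 0.58)] [(array([ 0.541 , -0.3239,  0.016 ]), 0.85)]
flange_mid [(array([ 0.4856, -0.3161,  0.015 ]), 0.64)] [(array([ 0.4866, -0.3267,  0.015 ]), 0.88)]
housing_mid [(array([ 0.4309, -0.3186,  0.018 ]), 0.9), (array([0.6016, 0.1499, 0.018 ]), 0.65)] [(array([ 
[... 684 characters left out ...]
0.0115]), 0.55)]
parts_pan_floor [(array([0.5895, 0.1386, 0.072 ]), 0.56), (array([0.5031, 0.32  , 0.072 ]), 0.46)] []
weights_pan_floor [(array([ 0.5444, -0.1328,  0.072 ]), 0.96)] [(array([ 0.5536, -0.1343,  0.072 ]), 0.83), (array([ 0.3296, -0.1924,  0.072 ]), 0.28)]
weights_board_top [(array([0.5217, 0.3452, 0.006 ]), 0.74), (array([0.4387, 0.3407, 0.006 ]), 0.59)] [(array([0.5113, 0.3244, 0.006 ]), 0.59)]
parts_mat_top [(array([ 0.5124, -0.3245,  0.003 ]), 0.65), (array([ 0.739 , -0.0065,  0.003 ]), 0.45)] [(array([ 0.516 , -0.3242,  0.003 ]), 0.73)]
lock_cap_grip [(array([0.5093, 0.0052, 0.093 ]), 0.85), (array([0.5846, 0.1351, 0.093 ]), 0.62)] [(array([0.5158, 0.0106, 0.093 ]), 0.71)]
```

View pics/z0.png

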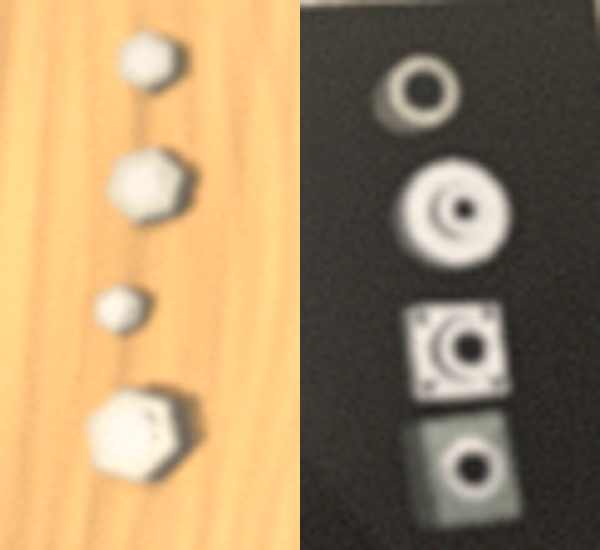

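```bash
python3 - <<'E'
from h import *
np.set_printoptions(precision=4,suppress=True)
t=shot('top')
P=dict(w50=(192,115,.02),w100=(217,114.6,.023),w25=(241.6,109.2,.017),w200=(267,112,.029),sleeve=(198.2,410,.027),gear=(221.6,418,.029),flange=(249.6,419,.027),housing=(273.6,419.6,.033))
for k,(r,c,z) in P.items(): print(k,atz(t,(r,c),z))
# rectify at board z: world-aligned crops
im=t['image'][:,:,::-1]
def rect(cx,cy,z,h=.03,n=280):
    src=[];
    for x,y in((cx+h,cy+h),(cx+h,cy-h),(cx-h,cy-h),(cx-h,cy+h)):
        r,c=proj(t,np.array([x,y,z]));src.append((c,r))
    M=cv2.getPerspectiveTransform(np.float32(src),np.float32([(0,0),(n,0),(n,n),(0,n)]))
    return cv2.warpPerspective(im,M,(n,n),flags=cv2.INTER_CUBIC)
A=[]
for k in P:
    r,c,z=P[k];X=atz(t,(r,c),z);g=rect(X[0],X[1],z)
    cv2.line(g,(0,140),(280,140),(0,0,255),1);cv2.line(g,(140,0),(140,280),(0,0,255),1);A.append(cv2.resize(g,(200,200)))
cv2.imwrite('pics/z1.png',np.vstack([np.hstack(A[:4]),np.hstack(A[4:])]))
E
```

```text
w50 [0.5975 0.3469 0.02  ]
w100 [0.5413 0.3416 0.023 ]
w25 [0.488  0.3506 0.017 ]
w200 [0.4333 0.3349 0.029 ]
sleeve [ 0.5991 -0.3077  0.027 ]
gear [ 0.5464 -0.3229  0.029 ]
flange [ 0.4848 -0.3233  0.027 ]
housing [ 0.4328 -0.3202  0.033 ]
```

View pics/z1.png

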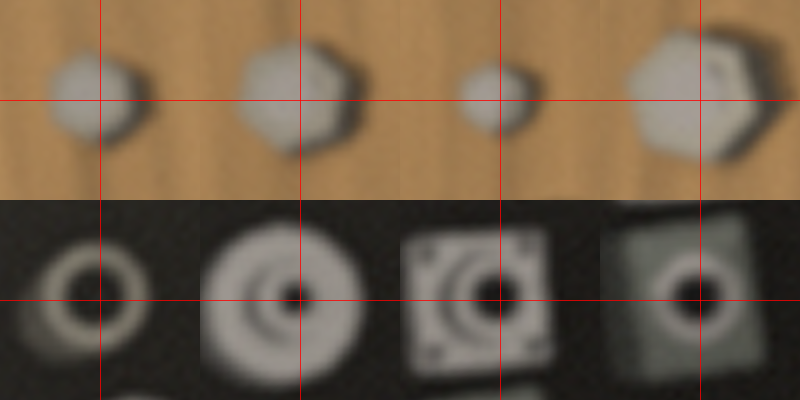

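```bash
python3 - <<'E'
from h import *
np.set_printoptions(precision=4,suppress=True)
t=shot('top');s=shot('side')
for l,z in(('weights_pan_floor',.077),('parts_pan_floor',.077),('lock_cap_grip',.105)):
  for p in(t,s):
    for x in ctrl.trace(p,l)[:2]:
        m=x['region'].astype(np.uint8)
        c=max(cv2.findContours(m,cv2.RETR_EXTERNAL,cv2.CHAIN_APPROX_NONE)[0],key=len)[:,0,:]
        P=np.array([atz(p,(v,u),z)[:2] for u,v in c])*1000
        b=cv2.minAreaRect(P.astype(np.float32));print(l,round(x['confidence'],2),np.round(b[0],1),np.round(b[1],1),round(b[2],1),x['extent'])
im=t['image'][:,:,::-1]
cv2.imwrite('pics/z2.png',cv2.convertScaleAbs(cv2.resize(im[140:270,165:390],None,fx=3.5,fy=3.5,interpolation=cv2.INTER_CUBIC),alpha=1.5))
E
```

```text
weights_pan_floor 0.76 [ 552.3 -139.5] [166.6 168.7] 45.9 [296.7, 177.0, 380.4, 254.8]
weights_pan_floor 0.67 [ 549.9 -143.5] [170.6 169.9] 2.3 [275.2, 226.8, 369.3, 301.8]
parts_pan_floor 0.58 [584.7 136.7] [123.8 201. ] 83.3 [166.7, 145.6, 243.5, 243.9]
parts_pan_floor 0.84 [583.2 133.3] [130.2 202.5] 83.7 [214.7, 156.5, 300.2, 210.9]
lock_cap_grip 0.82 [508.3   5.8] [78.  28.2] 88.3 [250.1, 225.5, 290.1, 240.7]
lock_cap_grip 0.39 [ 349.  -144.8] [72.6 81. ] 0.0 [322.2, 296.1, 365.0, 334.6]
lock_cap_grip 0.59 [491.5 -26.5] [99.7 33.9] 66.0 [253.4, 209.9, 273.9, 242.1]
```

View pics/z2.png

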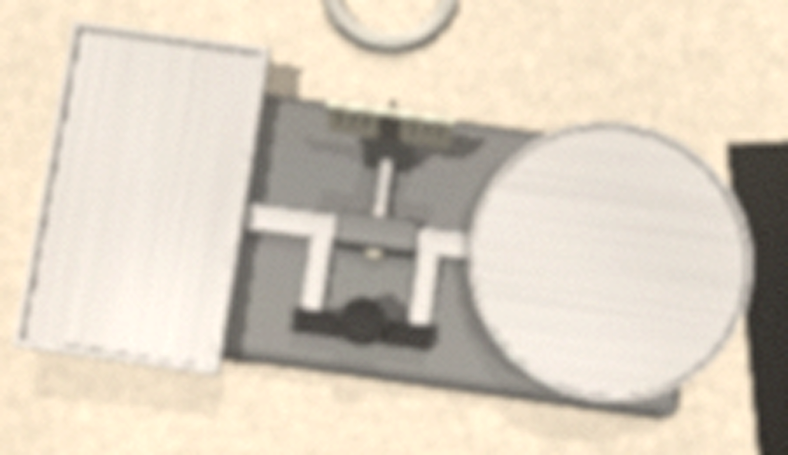

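```bash
cat >> h.py <<'E'
from scipy.spatial.transform import Rotation as Ro
def plan(*wps):
    o=ctrl.get_obs();R0=Ro.from_euler('xyz',o['orientation'],degrees=True);p0=np.array(o['tool_pos'])
    print('clock %.1f tip'%o['clock'],np.round(p0+R0.apply([0,0,.178]),4),'ori',np.round(o['orientation'],2),'q',np.round(o['joint_pos'],0),'F',np.round(o['force'],1),'op',round(o['opening'],4))
    for w in wps:
        op,x,y,z,yaw=w
        R=Ro.from_euler('xyz',[180,0,yaw],degrees=True)
        tcp=np.array([x,y,z])-R.apply([0,0,.178])
        d=R0.inv().apply(tcp-p0);rv=(R0.inv()*R).as_rotvec()
        print(op,*np.round(d,3),*np.round(rv,3),'  n>=%d'%(np.linalg.norm(d)/.05+1))
E
python3 -c "
from h import *
plan((.06,.509,.005,.2,-186.8),(.06,.509,.005,.077,-186.8))"
```

```text
clock 4.2 tip [ 0.2521 -0.6261  0.2267] ori [ 180.     -0.   -158.07] q [-52.  21.   1.   0. -70. -17.] F [ 0.7 -0.1 -0.3] op 0.0872
0.06 -0.474 0.49 0.027 0.0 -0.0 0.501   n>=14
0.06 -0.474 0.49 0.15 0.0 -0.0 0.501   n>=14
```

Emit:
carry_out --moves "0.06 -0.474 0.49 0.027 0 0 0.501;0.06 -0.474 0.49 0.027 0 0 0.501;0.06 -0.474 0.49 0.027 0 0 0.501;0.06 -0.474 0.49 0.027 0 0 0.501;0.06 -0.474 0.49 0.027 0 0 0.501;0.06 -0.474 0.49 0.027 0 0 0.501;0.06 -0.474 0.49 0.027 0 0 0.501;0.06 -0.474 0.49 0.027 0 0 0.501;0.06 -0.474 0.49 0.027 0 0 0.501;0.06 -0.474 0.49 0.027 0 0 0.501;0.06 -0.474 0.49 0.027 0 0 0.501;0.06 -0.474 0.49 0.027 0 0 0.501;0.06 -0.474 0.49 0.027 0 0 0.501;0.06 -0.474 0.49 0.027 0 0 0.501;0.06 -0.474 0.49 0.027 0 0 0.501;0.06 -0.474 0.49 0.027 0 0 0.501"

```text
clock: 5.75
tool_pos: [0.5088, 0.0063, 0.3774]
orientation: [-180.0, -0.0, 173.3]
force: [-0.3, -0.8, -0.4]
opening: 0.0603
```

```bash
python3 -c "
from h import *
plan((.06,.509,.005,.16,-186.8),(.06,.509,.005,.077,-186.8))
shot('side','s1.png')"
```

```text
clock 5.8 tip [0.5087 0.0062 0.1994] ori [-1.7998e+02 -4.0000e-02  1.7334e+02] q [  23.    6.  -22.   -0.  -62. -120.] F [-0.3 -0.8 -0.4] op 0.0603
0.06 -0.0 -0.001 0.039 -0.0 -0.001 0.002   n>=1
0.06 -0.0 -0.001 0.122 -0.0 -0.001 0.002   n>=3
```

View pics/s1.png

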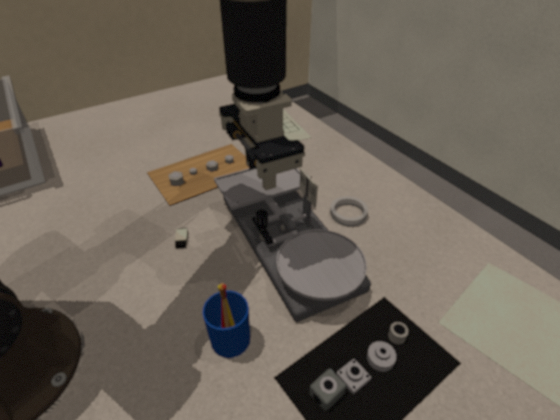

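The gripper is above the cap with its jaws along the beam. I'll descend, grip and pull up.

Emit:
carry_out --moves "0.06 0 -0.001 0.04 0 0 0;0.06 0 -0.001 0.08 0 0 0;0.06 0 -0.001 0.105 0 0 0;0.06 0 -0.001 0.122 0 0 0;0.06 0 -0.001 0.122 0 0 0;0.01 0 -0.001 0.122 0 0 0;0.01 0 -0.001 0.122 0 0 0;0.01 0 -0.001 0.122 0 0 0;0.01 0 -0.001 0.122 0 0 0;0.01 0 -0.001 0.122 0 0 0;0.01 0 -0.001 0.122 0 0 0"

```text
clock: 6.9
tool_pos: [0.5091, 0.0057, 0.2565]
orientation: [179.8, 0.1, 173.2]
force: [-2.4, 10.7, 4.1]
opening: 0.0252
```

```bash
python3 -c "
from h import *
plan()
p=shot('side','s2.png')"
```

```text
clock 6.9 tip [0.5095 0.0062 0.0785] ori [1.7984e+02 1.2000e-01 1.7324e+02] q [  23.   14.  -31.   -0.  -45. -119.] F [-2.4 10.7  4.1] op 0.0252
```

View pics/s2.png

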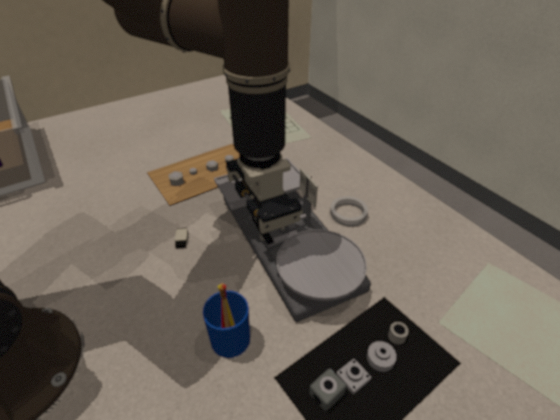

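Opening is 25 mm, so the 26 mm cap is held. A small side force of 10 N is fine. I'll shift 1 mm to relax it, pull up, hold and release.

Emit:
carry_out --moves "0.01 0 -0.001 -0.003 0 0 0;0.01 0 -0.001 -0.008 0 0 0;0.01 0 -0.001 -0.012 0 0 0;0.01 0 -0.001 -0.015 0 0 0;0.01 0 -0.001 -0.016 0 0 0;0.01 0 -0.001 -0.016 0 0 0;0.01 0 -0.001 -0.016 0 0 0;0.01 0 -0.001 -0.016 0 0 0"

```text
clock: 7.75
tool_pos: [0.5089, 0.0054, 0.2708]
orientation: [179.8, 0.1, 173.2]
force: [3.1, 12.1, -10.9]
opening: 0.0259
```

```bash
python3 -c "
from h import *
plan()"
```

```text
clock 7.8 tip [0.5092 0.006  0.0928] ori [1.7979e+02 7.0000e-02 1.7322e+02] q [  23.   13.  -30.   -0.  -47. -119.] F [  3.1  12.1 -10.9] op 0.0259
```

Emit:
carry_out --moves "0.02 0 0 0 0 0 0;0.06 0 0 0 0 0 0;0.06 0 0 0 0 0 0;0.06 0 0 0 0 0 0;0.06 0 0 -0.04 0 0 0;0.06 0 0 -0.08 0 0 0;0.06 0 0 -0.12 0 0 0;0.06 0 0 -0.12 0 0 0"

```text
clock: 8.55
tool_pos: [0.5098, 0.0033, 0.3977]
orientation: [179.8, 0.5, 173.3]
force: [0.0, -0.5, -0.2]
opening: 0.0595
```

```bash
python3 -c "
from h import *
plan((.065,.434,.3365,.15,-156),(.065,.434,.3365,.06,-156),(.065,.434,.3365,.009,-156))
p=shot('side','s3.png');p=shot('top','t3.png')
im=p['image'][:,:,::-1]
cv2.imwrite('pics/z3.png',cv2.convertScaleAbs(cv2.resize(im[100:270,165:390],None,fx=3.5,fy=3.5,interpolation=cv2.INTER_CUBIC),alpha=1.5))"
```

```text
clock 8.6 tip [0.5115 0.0037 0.2197] ori [179.83   0.54 173.26] q [  23.    5.  -21.    0.  -64. -119.] F [ 0.  -0.5 -0.2] op 0.0595
0.065 0.115 0.322 0.07 0.0 0.01 -0.536   n>=7
0.065 0.116 0.322 0.16 0.0 0.01 -0.536   n>=8
0.065 0.116 0.321 0.211 0.0 0.01 -0.536   n>=9
```

View pics/s3.png

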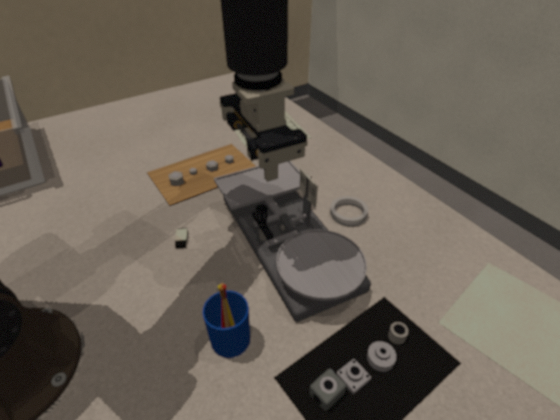

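Emit:
carry_out --moves "0.065 0.115 0.322 0.07 0 0.01 -0.536;0.065 0.115 0.322 0.07 0 0.01 -0.536;0.065 0.115 0.322 0.07 0 0.01 -0.536;0.065 0.115 0.322 0.07 0 0.01 -0.536;0.065 0.115 0.322 0.07 0 0.01 -0.536;0.065 0.115 0.322 0.07 0 0.01 -0.536;0.065 0.115 0.322 0.07 0 0.01 -0.536;0.065 0.115 0.322 0.07 0 0.01 -0.536;0.065 0.115 0.322 0.07 0 0.01 -0.536;0.065 0.115 0.322 0.12 0 0.01 -0.536;0.065 0.116 0.322 0.15 0 0.01 -0.536;0.065 0.116 0.322 0.15 0 0.01 -0.536"

```text
clock: 9.85
tool_pos: [0.4304, 0.3339, 0.2377]
orientation: [-179.9, -1.0, -156.2]
force: [1.3, -0.5, 0.5]
opening: 0.065
```

```bash
python3 -c "
from h import *
plan((.065,.434,.3365,.009,-156))
p=shot('side','s4.png')
p=shot('top','t4.png')
print([(x['at'],x['confidence'],atz(p,x['at'],.0175)) for x in ctrl.mark_of(p,'weight_200_mid')])
im=p['image'][:,:,::-1]
cv2.imwrite('pics/z4.png',np.hstack([cv2.imread('pics/s4.png'),cv2.resize(im[220:320,60:180],None,fx=2,fy=4.2,interpolation=cv2.INTER_CUBIC)]))"
```

```text
clock 9.8 tip [0.4277 0.3324 0.0597] ori [-179.92   -0.98 -156.2 ] q [  58.   18.  -27.   -1.  -45. -124.] F [ 1.3 -0.5  0.5] op 0.065
0.065 -0.005 0.001 0.051 -0.001 -0.017 -0.003   n>=2
[]
```

View pics/z4.png

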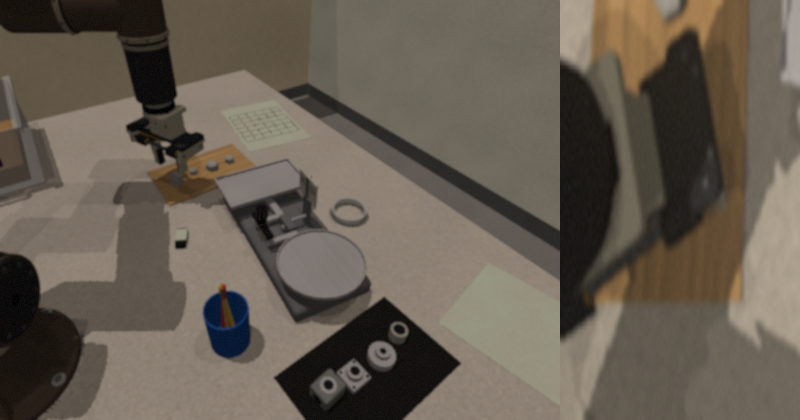

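Emit:
carry_out --moves "0.065 -0.003 0.001 0.025 0 -0.015 0;0.065 -0.005 0.001 0.05 0 -0.015 0;0.065 -0.005 0.001 0.051 0 -0.015 0;0.065 -0.005 0.001 0.051 0 -0.015 0;0.01 -0.005 0.001 0.051 0 -0.015 0;0.01 -0.005 0.001 0.051 0 -0.015 0;0.01 -0.005 0.001 0.051 0 -0.015 0;0.01 -0.005 0.001 0.051 0 -0.015 0;0.01 -0.005 0.001 0.051 0 -0.015 0;0.01 -0.005 0.001 0.051 0 -0.015 0;0.01 -0.005 0.001 0.051 0 -0.015 0"

```text
clock: 11.1
tool_pos: [0.4351, 0.3399, 0.1912]
orientation: [179.8, 0.3, -156.0]
force: [-1.8, -0.7, 5.9]
opening: 0.0367
```

```bash
python3 -c "
from h import *
plan((0.01,.434,.3365,.2,-156))"
```

```text
clock 11.1 tip [0.4359 0.3408 0.0132] ori [ 179.85    0.34 -156.04] q [  58.   22.  -29.    0.  -38. -124.] F [-1.8 -0.7  5.9] op 0.0367
0.01 0.001 -0.002 -0.187 0.003 0.006 -0.001   n>=4
```

Emit:
carry_out --moves "0.01 0.001 -0.002 -0.03 0 0.006 0;0.01 0.001 -0.002 -0.08 0 0.006 0;0.01 0.001 -0.002 -0.13 0 0.006 0;0.01 0.001 -0.002 -0.18 0 0.006 0;0.01 0.001 -0.002 -0.187 0 0.006 0;0.01 0.001 -0.002 -0.187 0 0.006 0"

```text
clock: 11.7
tool_pos: [0.4341, 0.3368, 0.3793]
orientation: [179.7, 0.1, -156.1]
force: [-0.1, -0.7, -2.4]
opening: 0.0368
```

```bash
python3 -c "
from h import *
plan((0.01,.505,-.15,.2,-180),(0.01,.505,-.15,.0815,-180))
p=shot('side','s5.png')"
```

```text
clock 11.7 tip [0.4341 0.3377 0.2013] ori [ 1.7972e+02  1.4000e-01 -1.5607e+02] q [  58.   10.  -17.   -0.  -63. -124.] F [-0.1 -0.7 -2.4] op 0.0368
0.01 0.133 -0.474 -0.001 0.005 0.001 0.418   n>=10
0.01 0.133 -0.474 0.117 0.005 0.001 0.418   n>=11
```

View pics/s5.png

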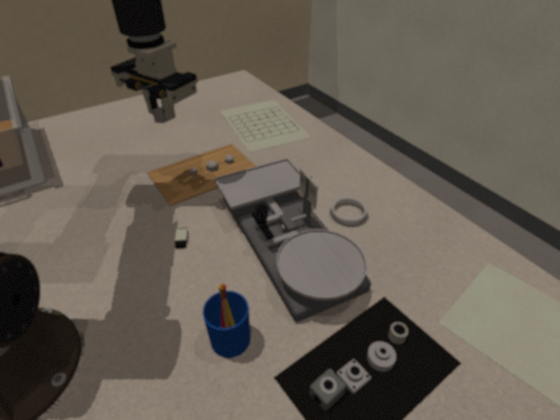

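Emit:
carry_out --moves "0.01 0.133 -0.474 -0.001 0 0 0.418;0.01 0.133 -0.474 -0.001 0 0 0.418;0.01 0.133 -0.474 -0.001 0 0 0.418;0.01 0.133 -0.474 -0.001 0 0 0.418;0.01 0.133 -0.474 -0.001 0 0 0.418;0.01 0.133 -0.474 -0.001 0 0 0.418;0.01 0.133 -0.474 -0.001 0 0 0.418;0.01 0.133 -0.474 -0.001 0 0 0.418;0.01 0.133 -0.474 -0.001 0 0 0.418;0.01 0.133 -0.474 -0.001 0 0 0.418;0.01 0.133 -0.474 -0.001 0 0 0.418;0.01 0.133 -0.474 -0.001 0 0 0.418;0.01 0.133 -0.474 0.04 0 0 0.418;0.01 0.133 -0.474 0.08 0 0 0.418;0.01 0.133 -0.474 0.08 0 0 0.418;0.01 0.133 -0.474 0.08 0 0 0.418"

```text
clock: 13.35
tool_pos: [0.5049, -0.1495, 0.2962]
orientation: [179.9, -0.2, -179.9]
force: [0.2, 0.6, -0.8]
opening: 0.0366
```

```bash
python3 -c "
from h import *
plan((0.01,.505,-.15,.0815,-180))
p=shot('side','s6.png')"
```

```text
clock 13.3 tip [ 0.5041 -0.1493  0.1182] ori [ 179.91   -0.24 -179.9 ] q [  5.  12. -26.  -0. -52. -95.] F [ 0.2  0.6 -0.8] op 0.0366
0.01 -0.0 -0.001 0.037 0.001 -0.004 0.002   n>=1
```

View pics/s6.png

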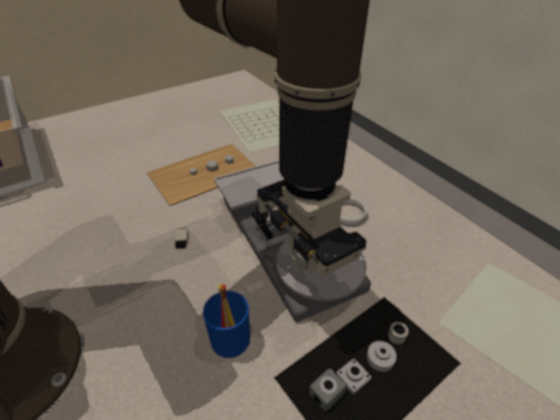

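Emit:
carry_out --moves "0.01 0 -0.001 0.02 0 0 0;0.01 0 -0.001 0.033 0 0 0;0.01 0 -0.001 0.037 0 0 0;0.01 0 -0.001 0.037 0 0 0;0.01 0 -0.001 0.037 0 0 0;0.06 0 -0.001 0.037 0 0 0;0.06 0 -0.001 0.037 0 0 0;0.06 0 -0.001 0.037 0 0 0;0.06 0 -0.001 0.037 0 0 0;0.06 0 -0.001 0.01 0 0 0;0.06 0 -0.001 -0.04 0 0 0;0.06 0 -0.001 -0.08 0 0 0;0.06 0 -0.001 -0.08 0 0 0"

```text
clock: 14.7
tool_pos: [0.5064, -0.1518, 0.3827]
orientation: [179.9, 0.5, -180.0]
force: [-0.0, -0.5, 0.5]
opening: 0.06
```

```bash
python3 -c "
from h import *
plan((0.088,.600,-.3075,.16,-180),(0.088,.600,-.3075,.007,-180))
p=shot('side','s7.png')"
```

```text
clock 14.7 tip [ 0.508  -0.1516  0.2047] ori [ 179.94    0.49 -179.96] q [  5.   8. -20.  -0. -62. -95.] F [-0.  -0.5  0.5] op 0.06
0.088 -0.093 -0.156 0.045 0.001 0.009 0.001   n>=4
0.088 -0.092 -0.156 0.198 0.001 0.009 0.001   n>=6
```

View pics/s7.png

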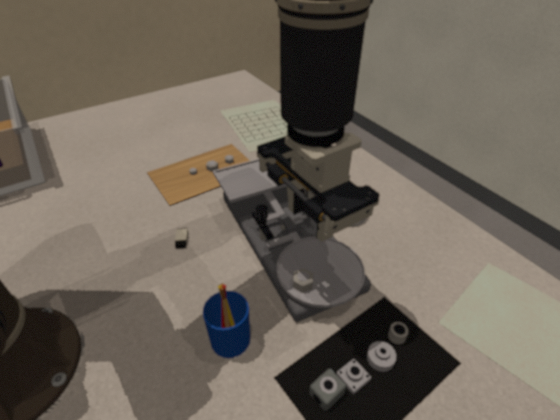

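Emit:
carry_out --moves "0.06 -0.092 -0.156 0.045 0 0 0;0.06 -0.092 -0.156 0.045 0 0 0;0.06 -0.092 -0.156 0.045 0 0 0;0.06 -0.092 -0.156 0.045 0 0 0;0.06 -0.092 -0.156 0.045 0 0 0;0.06 -0.092 -0.156 0.095 0 0 0;0.06 -0.092 -0.156 0.14 0 0 0;0.06 -0.092 -0.156 0.14 0 0 0;0.06 -0.092 -0.156 0.14 0 0 0"

```text
clock: 15.65
tool_pos: [0.5966, -0.3071, 0.2357]
orientation: [179.9, -0.2, -180.0]
force: [-0.1, -0.4, 1.2]
opening: 0.0599
```

```bash
python3 -c "
from h import *
plan((0.06,.600,-.3075,.008,-180))
p=shot('side','s8.png')"
```

```text
clock 15.7 tip [ 0.5958 -0.3067  0.0577] ori [ 179.88   -0.24 -179.97] q [-11.  28. -11.  -0. -51. -79.] F [-0.1 -0.4  1.2] op 0.0599
0.06 -0.004 -0.001 0.05 0.002 -0.004 0.001   n>=1
```

View pics/s8.png

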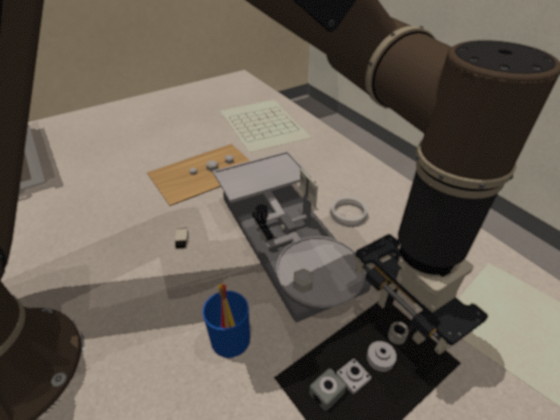

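Emit:
carry_out --moves "0.06 -0.004 -0.001 0.03 0 0 0;0.06 -0.004 -0.001 0.048 0 0 0;0.06 -0.004 -0.001 0.05 0 0 0;0.06 -0.004 -0.001 0.05 0 0 0;0.01 -0.004 -0.001 0.05 0 0 0;0.01 -0.004 -0.001 0.05 0 0 0;0.01 -0.004 -0.001 0.05 0 0 0;0.01 -0.004 -0.001 0.05 0 0 0;0.01 -0.004 -0.001 0.05 0 0 0;0.01 -0.004 -0.001 0.05 0 0 0"

```text
clock: 16.7
tool_pos: [0.6007, -0.3081, 0.1864]
orientation: [179.9, -0.1, 180.0]
force: [-0.5, 0.9, 5.0]
opening: 0.0293
```

```bash
python3 -c "
from h import *
plan((0.06,.600,-.3075,.2,-180))"
```

```text
clock 16.7 tip [ 0.6005 -0.3078  0.0084] ori [ 1.7988e+02 -7.0000e-02  1.8000e+02] q [-11.  32. -13.  -0. -46. -79.] F [-0.5  0.9  5. ] op 0.0293
0.06 0.001 0.001 -0.192 0.002 -0.001 -0.0   n>=4
```

Emit:
carry_out --moves "0.01 0 0.001 -0.03 0 0 0;0.01 0 0.001 -0.08 0 0 0;0.01 0 0.001 -0.13 0 0 0;0.01 0 0.001 -0.18 0 0 0;0.01 0 0.001 -0.192 0 0 0;0.01 0 0.001 -0.192 0 0 0"

```text
clock: 17.3
tool_pos: [0.6012, -0.3077, 0.3811]
orientation: [179.9, 0.2, 180.0]
force: [-0.7, -0.1, -1.8]
opening: 0.0298
```

```bash
python3 -c "
from h import *
plan((0.01,.508,.154,.2,-186),(0.01,.508,.154,.14,-186),(0.01,.508,.154,.1005,-186))
p=shot('side','s9.png')"
```

```text
clock 17.3 tip [ 0.6018 -0.3076  0.2031] ori [179.95   0.21 179.99] q [-11.  21.  -1.  -0. -67. -79.] F [-0.7 -0.1 -1.8] op 0.0298
0.01 0.093 0.462 0.003 0.001 0.004 0.105   n>=10
0.01 0.093 0.462 0.063 0.001 0.004 0.105   n>=10
0.01 0.094 0.462 0.103 0.001 0.004 0.105   n>=10
```

View pics/s9.png

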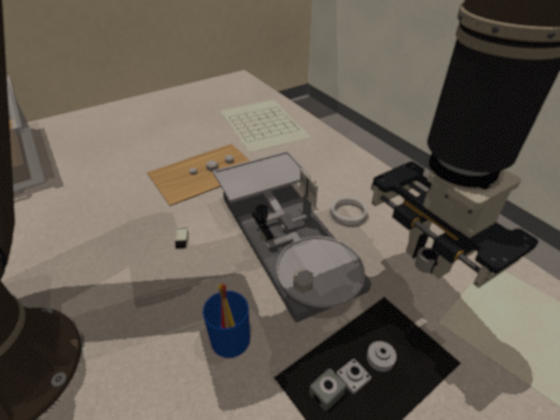

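Sleeve is held at (258, 427) and the other parts haven't moved. Carrying it across to the rectangular pan.

Emit:
carry_out --moves "0.01 0.093 0.462 0.003 0 0 0.105;0.01 0.093 0.462 0.003 0 0 0.105;0.01 0.093 0.462 0.003 0 0 0.105;0.01 0.093 0.462 0.003 0 0 0.105;0.01 0.093 0.462 0.003 0 0 0.105;0.01 0.093 0.462 0.003 0 0 0.105;0.01 0.093 0.462 0.003 0 0 0.105;0.01 0.093 0.462 0.003 0 0 0.105;0.01 0.093 0.462 0.003 0 0 0.105;0.01 0.093 0.462 0.003 0 0 0.105;0.01 0.093 0.462 0.003 0 0 0.105;0.01 0.093 0.462 0.003 0 0 0.105;0.01 0.093 0.462 0.04 0 0 0.105;0.01 0.093 0.462 0.063 0 0 0.105;0.01 0.093 0.462 0.063 0 0 0.105;0.01 0.093 0.462 0.063 0 0 0.105"

```text
clock: 18.95
tool_pos: [0.5082, 0.1537, 0.3159]
orientation: [180.0, -0.2, 173.9]
force: [0.5, 0.2, -0.5]
opening: 0.029
```

```bash
python3 -c "
from h import *
plan((0.01,.508,.154,.1005,-186))
p=shot('side','s10.png')"
```

```text
clock 18.9 tip [0.5077 0.1539 0.1379] ori [ 1.7998e+02 -1.6000e-01  1.7391e+02] q [  38.   12.  -24.   -0.  -54. -134.] F [ 0.5  0.2 -0.5] op 0.029
0.01 0.0 0.0 0.037 0.0 -0.003 -0.002   n>=1
```

View pics/s10.png

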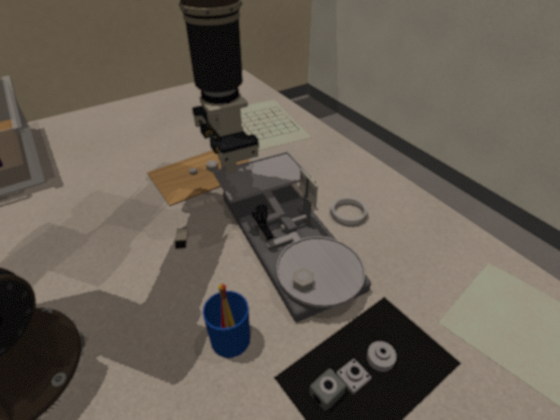

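Emit:
carry_out --moves "0.01 0 0 0.02 0 0 0;0.01 0 0 0.033 0 0 0;0.01 0 0 0.037 0 0 0;0.01 0 0 0.037 0 0 0;0.01 0 0 0.037 0 0 0"

```text
clock: 19.5
tool_pos: [0.5083, 0.1549, 0.2803]
orientation: [179.8, -0.0, 174.0]
force: [0.1, 0.4, -0.3]
opening: 0.0292
```

Emit:
carry_out --moves "0.055 0 0 0 0 0 0;0.055 0 0 0 0 0 0;0.055 0 0 0 0 0 0;0.055 0 0 -0.005 0 0 0;0.055 0 0 -0.05 0 0 0;0.055 0 0 -0.1 0 0 0;0.055 0 0 -0.1 0 0 0"

```text
clock: 20.2
tool_pos: [0.5097, 0.1552, 0.3866]
orientation: [179.5, 0.5, 174.0]
force: [0.1, 1.0, 0.6]
opening: 0.0553
```

```bash
python3 -c "
from h import *
plan((.06,.486,-.322,.2,-176),(.06,.486,-.322,.06,-176))
p=shot('side','s11.png')
q=shot('top','t11.png')
for l,z in (('gear_blank_mid',.016),('flange_mid',.015),('housing_mid',.018)):
  for P in(p,q): print(l,[(np.round(atz(P,x['at'],z),4),round(x['confidence'],2)) for x in ctrl.mark_of(P,l)[:2]])
"
```

```text
clock 20.2 tip [0.5112 0.1564 0.2086] ori [179.54   0.46 174.05] q [  38.    8.  -19.   -0.  -63. -134.] F [0.1 1.  0.6] op 0.0553
0.06 -0.026 -0.477 0.005 0.007 0.009 -0.174   n>=10
0.06 -0.025 -0.478 0.145 0.007 0.009 -0.174   n>=11
gear_blank_mid [(array([ 0.5429, -0.3207,  0.016 ]), 0.73)]
gear_blank_mid [(array([ 0.5467, -0.3208,  0.016 ]), 0.72), (array([ 0.7348, -0.0043,  0.016 ]), 0.36)]
flange_mid [(array([ 0.4847, -0.3271,  0.015 ]), 0.78), (array([0.515 , 0.3172, 0.015 ]), 0.53)]
flange_mid [(array([ 0.4837, -0.3218,  0.015 ]), 0.57)]
housing_mid [(array([ 0.4334, -0.324 ,  0.018 ]), 0.7)]
housing_mid [(array([ 0.4286, -0.3209,  0.018 ]), 0.97), (array([ 0.5126, -0.3138,  0.018 ]), 0.64)]
```

View pics/s11.png

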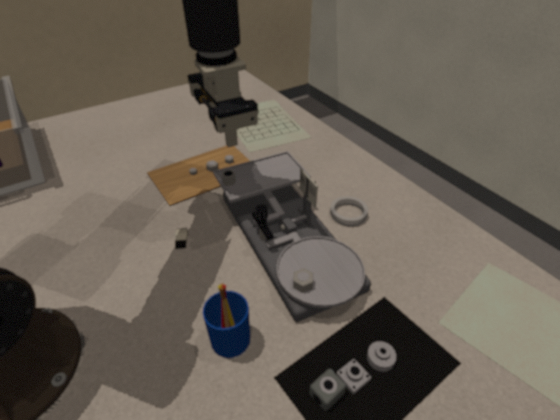

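Emit:
carry_out --moves "0.065 -0.026 -0.478 0.005 0 0 -0.174;0.065 -0.026 -0.478 0.005 0 0 -0.174;0.065 -0.026 -0.478 0.005 0 0 -0.174;0.065 -0.026 -0.478 0.005 0 0 -0.174;0.065 -0.026 -0.478 0.005 0 0 -0.174;0.065 -0.026 -0.478 0.005 0 0 -0.174;0.065 -0.026 -0.478 0.005 0 0 -0.174;0.065 -0.026 -0.478 0.005 0 0 -0.174;0.065 -0.026 -0.478 0.005 0 0 -0.174;0.065 -0.026 -0.478 0.005 0 0 -0.174;0.065 -0.026 -0.478 0.005 0 0 -0.174;0.065 -0.026 -0.478 0.05 0 0 -0.174;0.065 -0.026 -0.478 0.1 0 0 -0.174;0.065 -0.026 -0.478 0.145 0 0 -0.174;0.065 -0.026 -0.478 0.145 0 0 -0.174;0.065 -0.026 -0.478 0.145 0 0 -0.174"

```text
clock: 22.2
tool_pos: [0.4838, -0.3231, 0.2332]
orientation: [179.9, -0.2, -176.0]
force: [1.6, -0.2, 0.4]
opening: 0.0653
```

```bash
python3 -c "
from h import *
plan((.06,.485,-.323,.008,-176))
p=shot('side','s12.png')
"
```

```text
clock 22.2 tip [ 0.4831 -0.3227  0.0552] ori [ 179.86   -0.21 -176.  ] q [-15.  21. -23.  -0. -46. -71.] F [ 1.6 -0.2  0.4] op 0.0653
0.06 -0.001 -0.0 0.047 0.002 -0.004 0.0   n>=1
```

View pics/s12.png

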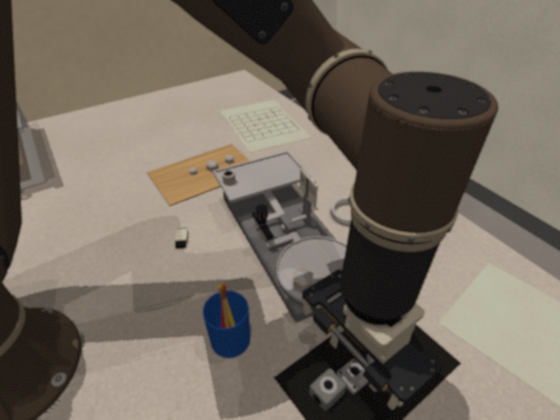

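Emit:
carry_out --moves "0.065 -0.001 0 0.03 0 0 0;0.065 -0.001 0 0.045 0 0 0;0.065 -0.001 0 0.047 0 0 0;0.065 -0.001 0 0.047 0 0 0;0.01 -0.001 0 0.047 0 0 0;0.01 -0.001 0 0.047 0 0 0;0.01 -0.001 0 0.047 0 0 0;0.01 -0.001 0 0.047 0 0 0;0.01 -0.001 0 0.047 0 0 0;0.01 -0.001 0 0.047 0 0 0"

```text
clock: 23.25
tool_pos: [0.4846, -0.3232, 0.1867]
orientation: [179.9, -0.0, -176.0]
force: [-0.7, 0.9, 5.5]
opening: 0.0393
```

Emit:
carry_out --moves "0.01 0 0 -0.03 0 0 0;0.01 0 0 -0.08 0 0 0;0.01 0 0 -0.13 0 0 0;0.01 0 0 -0.18 0 0 0;0.01 0 0 -0.192 0 0 0;0.01 0 0 -0.192 0 0 0;0.01 0 0 -0.192 0 0 0"

```text
clock: 23.95
tool_pos: [0.4842, -0.3233, 0.3772]
orientation: [179.8, -0.1, -176.1]
force: [-0.1, 0.2, -1.4]
opening: 0.0391
```

```bash
python3 -c "
from h import *
x,y=-.038,.010
a=np.radians(-6.8);X=.584+x*np.cos(a)-y*np.sin(a);Y=.135+x*np.sin(a)+y*np.cos(a);print(X,Y)
plan((.06,X,Y,.2,-186.8),(.06,X,Y,.14,-186.8))
p=shot('side','s13.png')
"
```

```text
0.5474513503750166 0.1494290058767124
clock 23.9 tip [ 0.4838 -0.3228  0.1992] ori [ 1.7982e+02 -1.2000e-01 -1.7608e+02] q [-15.  13. -13.  -0. -64. -71.] F [-0.1  0.2 -1.4] op 0.0391
0.06 -0.095 0.467 0.0 0.003 -0.002 0.187   n>=10
0.06 -0.096 0.467 0.06 0.003 -0.002 0.187   n>=10
```

View pics/s13.png

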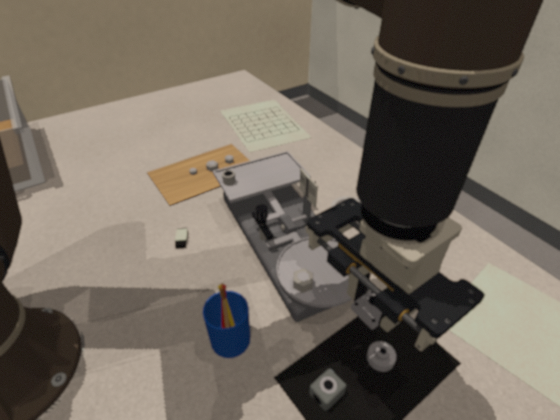

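Emit:
carry_out --moves "0.01 -0.096 0.467 0 0 0 0.187;0.01 -0.096 0.467 0 0 0 0.187;0.01 -0.096 0.467 0 0 0 0.187;0.01 -0.096 0.467 0 0 0 0.187;0.01 -0.096 0.467 0 0 0 0.187;0.01 -0.096 0.467 0 0 0 0.187;0.01 -0.096 0.467 0 0 0 0.187;0.01 -0.096 0.467 0 0 0 0.187;0.01 -0.096 0.467 0 0 0 0.187;0.01 -0.096 0.467 0 0 0 0.187;0.01 -0.096 0.467 0 0 0 0.187;0.01 -0.096 0.467 0 0 0 0.187;0.01 -0.096 0.467 0.04 0 0 0.187;0.01 -0.096 0.467 0.063 0 0 0.187;0.01 -0.096 0.467 0.063 0 0 0.187;0.01 -0.096 0.467 0.063 0 0 0.187"

```text
clock: 25.6
tool_pos: [0.5484, 0.1482, 0.316]
orientation: [180.0, -0.2, 173.2]
force: [0.4, 0.6, 0.8]
opening: 0.0398
```

```bash
python3 -c "
from h import *
plan((.06,.5475,.1495,.1005,-186.8))
p=shot('side','s14.png')
"
```

```text
clock 25.6 tip [0.5479 0.1483 0.138 ] ori [ 1.7997e+02 -1.5000e-01  1.7318e+02] q [  35.   15.  -20.   -0.  -55. -132.] F [0.4 0.6 0.8] op 0.0398
0.06 0.001 0.001 0.037 0.001 -0.003 -0.0   n>=1
```

View pics/s14.png

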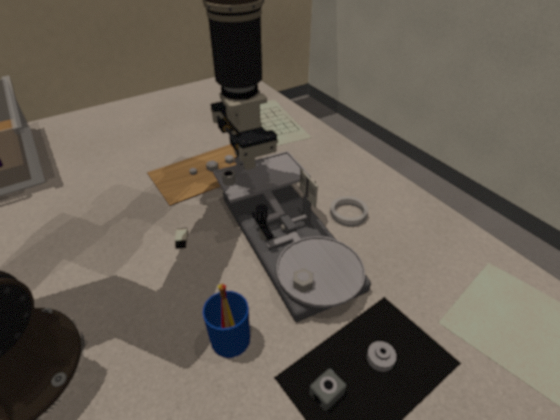

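Emit:
carry_out --moves "0.01 0.001 0.001 0.02 0 0 0;0.01 0.001 0.001 0.033 0 0 0;0.01 0.001 0.001 0.037 0 0 0;0.01 0.001 0.001 0.037 0 0 0;0.01 0.001 0.001 0.037 0 0 0;0.063 0.001 0.001 0.037 0 0 0;0.063 0.001 0.001 0.037 0 0 0;0.063 0.001 0.001 0.037 0 0 0;0.063 0.001 0.001 0.037 0 0 0;0.063 0.001 0.001 0.02 0 0 0;0.063 0.001 0.001 -0.03 0 0 0;0.063 0.001 0.001 -0.063 0 0 0;0.063 0.001 0.001 -0.063 0 0 0;0.063 0.001 0.001 -0.063 0 0 0"

```text
clock: 27.05
tool_pos: [0.5474, 0.1501, 0.38]
orientation: [179.8, -0.0, 173.2]
force: [0.8, -0.8, 0.0]
opening: 0.0629
```

```bash
python3 -c "
from h import *
plan((.07,.546,-.321,.2,-180),(.07,.546,-.321,.06,-180))
p=shot('side','s15.png')
q=shot('top','t15.png')
for l,z in (('gear_blank_mid',.016),('housing_mid',.018)):
  for P in(p,q): print(l,[(np.round(atz(P,x['at'],z),4),round(x['confidence'],2)) for x in ctrl.mark_of(P,l)[:2]])
"
```

```text
clock 27.1 tip [0.5474 0.1507 0.202 ] ori [ 1.7979e+02 -1.0000e-02  1.7322e+02] q [  35.   11.  -15.   -0.  -63. -132.] F [ 0.8 -0.8  0. ] op 0.0629
0.07 -0.054 -0.468 0.0 0.004 -0.0 -0.118   n>=10
0.07 -0.054 -0.468 0.14 0.004 -0.0 -0.118   n>=10
gear_blank_mid [(array([ 0.546 , -0.3207,  0.016 ]), 0.83)]
gear_blank_mid [(array([ 0.5506, -0.3214,  0.016 ]), 0.67)]
housing_mid [(array([ 0.4337, -0.3226,  0.018 ]), 0.56)]
housing_mid [(array([ 0.4343, -0.3245,  0.018 ]), 0.91)]
```

View pics/s15.png

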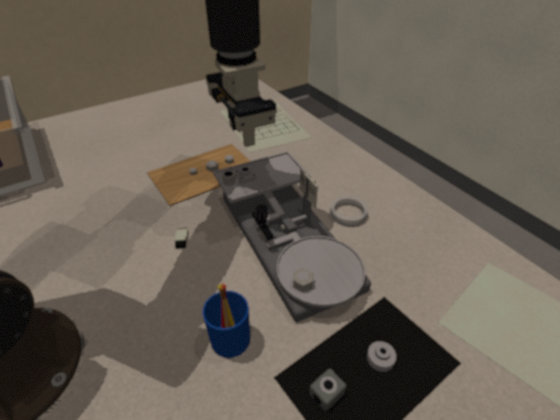

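Emit:
carry_out --moves "0.072 -0.055 -0.468 0 0.003 0 -0.118;0.072 -0.055 -0.468 0 0.003 0 -0.118;0.072 -0.055 -0.468 0 0.003 0 -0.118;0.072 -0.055 -0.468 0 0.003 0 -0.118;0.072 -0.055 -0.468 0 0.003 0 -0.118;0.072 -0.055 -0.468 0 0.003 0 -0.118;0.072 -0.055 -0.468 0 0.003 0 -0.118;0.072 -0.055 -0.468 0 0.003 0 -0.118;0.072 -0.055 -0.468 0 0.003 0 -0.118;0.072 -0.055 -0.468 0 0.003 0 -0.118;0.072 -0.055 -0.468 0 0.003 0 -0.118;0.072 -0.055 -0.468 0.05 0.003 0 -0.118;0.072 -0.055 -0.468 0.1 0.003 0 -0.118;0.072 -0.055 -0.468 0.14 0.003 0 -0.118;0.072 -0.055 -0.468 0.14 0.003 0 -0.118;0.072 -0.055 -0.468 0.14 0.003 0 -0.118"

```text
clock: 28.95
tool_pos: [0.5471, -0.3205, 0.2383]
orientation: [-179.9, -0.2, -179.9]
force: [-0.2, 0.4, 0.5]
opening: 0.0715
```

```bash
python3 -c "
from h import *
plan((.07,.547,-.321,.008,-180))
p=shot('side','s16.png')
"
```

```text
clock 28.9 tip [ 0.5465 -0.3207  0.0603] ori [-179.94   -0.19 -179.94] q [-13.  25. -16.   0. -49. -77.] F [-0.2  0.4  0.5] op 0.0715
0.07 -0.0 -0.0 0.052 -0.001 -0.003 0.001   n>=2
```

View pics/s16.png

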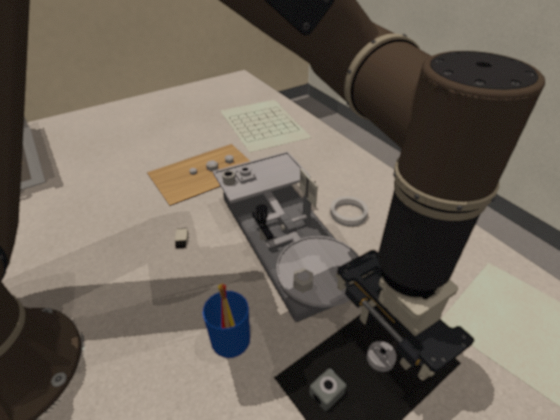

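Emit:
carry_out --moves "0.072 0 0 0.03 0 0 0;0.072 0 0 0.048 0 0 0;0.072 0 0 0.052 0 0 0;0.072 0 0 0.052 0 0 0;0.01 0 0 0.052 0 0 0;0.01 0 0 0.052 0 0 0;0.01 0 0 0.052 0 0 0;0.01 0 0 0.052 0 0 0;0.01 0 0 0.052 0 0 0;0.01 0 0 0.052 0 0 0"

```text
clock: 30.0
tool_pos: [0.5468, -0.3209, 0.1866]
orientation: [-179.9, -0.1, 180.0]
force: [-0.3, 1.9, 5.2]
opening: 0.0448
```

Emit:
carry_out --moves "0.01 0 0 -0.03 0 0 0;0.01 0 0 -0.08 0 0 0;0.01 0 0 -0.13 0 0 0;0.01 0 0 -0.18 0 0 0;0.01 0 0 -0.192 0 0 0;0.01 0 0 -0.192 0 0 0;0.01 0 0 -0.192 0 0 0"

```text
clock: 30.7
tool_pos: [0.5464, -0.3205, 0.377]
orientation: [180.0, -0.1, 180.0]
force: [-0.5, 0.4, -1.1]
opening: 0.0449
```

```bash
python3 -c "
from h import *
x,y=.01,.010
a=np.radians(-6.8);X=.584+x*np.cos(a)-y*np.sin(a);Y=.135+x*np.sin(a)+y*np.cos(a);print(X,Y)
plan((.06,X,Y,.2,-186.8),(.06,X,Y,.14,-186.8))
p=shot('side','s17.png')
"
```

```text
0.5951136947641303 0.14374561539800035
clock 30.7 tip [ 0.546  -0.3205  0.199 ] ori [ 1.7999e+02 -1.5000e-01  1.7997e+02] q [-13.  18.  -7.   0. -65. -77.] F [-0.5  0.4 -1.1] op 0.0449
0.06 -0.048 0.464 -0.001 -0.0 -0.003 0.118   n>=10
0.06 -0.049 0.464 0.059 -0.0 -0.003 0.118   n>=10
```

View pics/s17.png

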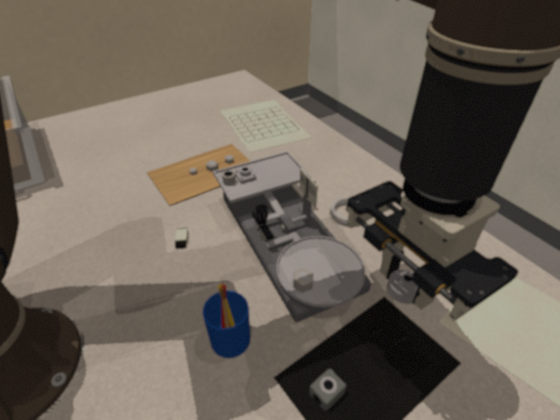

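Emit:
carry_out --moves "0.01 -0.049 0.464 -0.001 0 0 0.118;0.01 -0.049 0.464 -0.001 0 0 0.118;0.01 -0.049 0.464 -0.001 0 0 0.118;0.01 -0.049 0.464 -0.001 0 0 0.118;0.01 -0.049 0.464 -0.001 0 0 0.118;0.01 -0.049 0.464 -0.001 0 0 0.118;0.01 -0.049 0.464 -0.001 0 0 0.118;0.01 -0.049 0.464 -0.001 0 0 0.118;0.01 -0.049 0.464 -0.001 0 0 0.118;0.01 -0.049 0.464 -0.001 0 0 0.118;0.01 -0.049 0.464 -0.001 0 0 0.118;0.01 -0.049 0.464 -0.001 0 0 0.118;0.01 -0.049 0.464 0.04 0 0 0.118;0.01 -0.049 0.464 0.062 0 0 0.118;0.01 -0.049 0.464 0.062 0 0 0.118;0.01 -0.049 0.464 0.062 0 0 0.118"

```text
clock: 32.35
tool_pos: [0.5961, 0.142, 0.3157]
orientation: [-179.9, -0.1, 173.2]
force: [0.4, -0.3, -0.2]
opening: 0.0448
```

```bash
cat >> h.py <<'E'
def tilt(p,true=(.551,-.141)):
    # height of round pan rim from side view: project circle at heights, best IoU with trace
    best=None
    r=ctrl.trace(p,'weights_pan_floor')
    if not r: print('no trace');return
    m=r[0]['region'];th=np.linspace(0,2*np.pi,60)
    out=[]
    for z in np.arange(.048,.106,.001):
        c=np.array([proj(p,np.array([true[0]+.085*np.cos(a),true[1]+.085*np.sin(a),z]))[::-1] for a in th])
        g=np.zeros(m.shape,np.uint8);cv2.fillPoly(g,[np.round(c).astype(np.int32)],1)
        out.append(((g>0)&m).sum()/((g>0)|m).sum())
    i=int(np.argmax(out));z=.048+.001*i
    print('rim z %.3f iou %.2f beam~%.3f conf %.2f'%(z,out[i],(z-.077)/.14,r[0]['confidence']))
E
python3 -c "
from h import *
plan((.06,.595,.144,.1,-186.8))
p=shot('side','s18.png');tilt(p)
"
```

```text
clock 32.4 tip [0.5957 0.1417 0.1377] ori [-1.7988e+02 -1.2000e-01  1.7316e+02] q [  32.   19.  -14.    0.  -57. -128.] F [ 0.4 -0.3 -0.2] op 0.0448
0.06 0.001 0.002 0.038 -0.002 -0.002 -0.001   n>=1
rim z 0.053 iou 0.87 beam~-0.171 conf 0.63
```

View pics/s18.png

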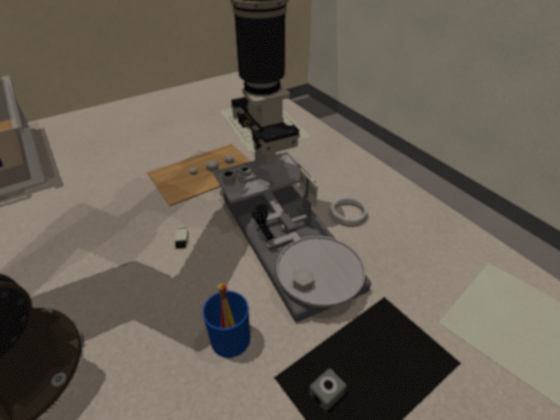

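Emit:
carry_out --moves "0.01 0.001 0.002 0.02 0 0 0;0.01 0.001 0.002 0.034 0 0 0;0.01 0.001 0.002 0.038 0 0 0;0.01 0.001 0.002 0.038 0 0 0;0.01 0.001 0.002 0.038 0 0 0;0.07 0.001 0.002 0.038 0 0 0;0.07 0.001 0.002 0.038 0 0 0;0.07 0.001 0.002 0.038 0 0 0;0.07 0.001 0.002 0.038 0 0 0;0.07 0.001 0.002 0.02 0 0 0;0.07 0.001 0.002 -0.03 0 0 0;0.07 0.001 0.002 -0.063 0 0 0;0.07 0.001 0.002 -0.063 0 0 0;0.07 0.001 0.002 -0.063 0 0 0"

```text
clock: 33.85
tool_pos: [0.5951, 0.1454, 0.3796]
orientation: [180.0, -0.0, 173.2]
force: [-0.9, -0.9, -0.2]
opening: 0.0703
```

```bash
python3 -c "
from h import *
plan((.07,.433,-.32,.2,-171),(.07,.433,-.32,.06,-171))
p=shot('side','s19.png');tilt(p)
q=shot('top','t19.png')
for l,z in (('housing_mid',.018),):
  for P in(p,q): print(l,[(np.round(atz(P,x['at'],z),4),round(x['confidence'],2)) for x in ctrl.mark_of(P,l)[:2]])
"
```

```text
clock 33.9 tip [0.5951 0.1455 0.2016] ori [179.97  -0.   173.22] q [  32.   16.  -10.   -0.  -65. -129.] F [-0.9 -0.9 -0.2] op 0.0703
0.07 0.106 -0.481 0.001 0.001 0.0 -0.275   n>=10
0.07 0.106 -0.481 0.141 0.001 0.0 -0.275   n>=11
rim z 0.081 iou 0.88 beam~0.029 conf 0.58
housing_mid [(array([ 0.4316, -0.3231,  0.018 ]), 0.84), (array([0.5843, 0.2171, 0.018 ]), 0.43)]
housing_mid [(array([ 0.4347, -0.3133,  0.018 ]), 0.93)]
```

View pics/s19.png

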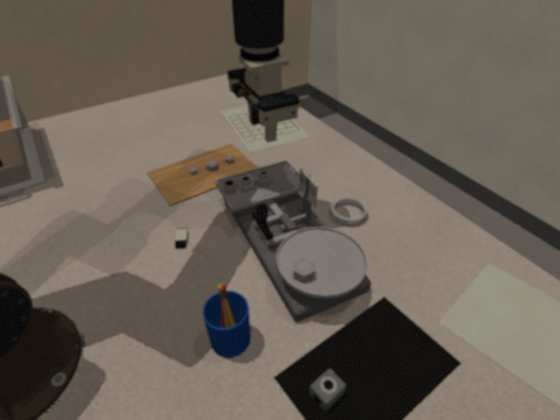

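Emit:
carry_out --moves "0.07 0.106 -0.481 0 0 0 -0.275;0.07 0.106 -0.481 0 0 0 -0.275;0.07 0.106 -0.481 0 0 0 -0.275;0.07 0.106 -0.481 0 0 0 -0.275;0.07 0.106 -0.481 0 0 0 -0.275;0.07 0.106 -0.481 0 0 0 -0.275;0.07 0.106 -0.481 0 0 0 -0.275;0.07 0.106 -0.481 0 0 0 -0.275;0.07 0.106 -0.481 0 0 0 -0.275;0.07 0.106 -0.481 0 0 0 -0.275;0.07 0.106 -0.481 0 0 0 -0.275;0.07 0.106 -0.481 0.05 0 0 -0.275;0.07 0.106 -0.481 0.1 0 0 -0.275;0.07 0.106 -0.481 0.14 0 0 -0.275;0.07 0.106 -0.481 0.14 0 0 -0.275;0.07 0.106 -0.481 0.14 0 0 -0.275"

```text
clock: 35.7
tool_pos: [0.4334, -0.3199, 0.2393]
orientation: [-180.0, -0.2, -171.0]
force: [1.2, -0.6, 1.2]
opening: 0.0697
```

```bash
python3 -c "
from h import *
plan((.07,.433,-.32,.01,-171))
p=shot('side','s20.png');tilt(p)
"
```

```text
clock 35.7 tip [ 0.4327 -0.32    0.0613] ori [-179.99   -0.23 -170.97] q [-16.  18. -28.   0. -44. -66.] F [ 1.2 -0.6  1.2] op 0.0697
0.07 0.0 -0.0 0.051 -0.0 -0.004 0.001   n>=2
rim z 0.082 iou 0.23 beam~0.036 conf 0.98
```

View pics/s20.png

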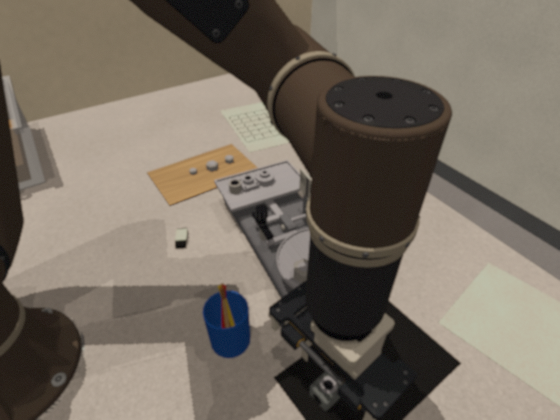

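Emit:
carry_out --moves "0.07 0 0 0.03 0 0 0;0.07 0 0 0.046 0 0 0;0.07 0 0 0.051 0 0 0;0.07 0 0 0.051 0 0 0;0.01 0 0 0.051 0 0 0;0.01 0 0 0.051 0 0 0;0.01 0 0 0.051 0 0 0;0.01 0 0 0.051 0 0 0;0.01 0 0 0.051 0 0 0;0.01 0 0 0.051 0 0 0"

```text
clock: 36.8
tool_pos: [0.433, -0.32, 0.1885]
orientation: [-180.0, -0.1, -171.0]
force: [-0.9, 1.4, 4.5]
opening: 0.038
```

Emit:
carry_out --moves "0.01 0 0 -0.03 0 0 0;0.01 0 0 -0.08 0 0 0;0.01 0 0 -0.13 0 0 0;0.01 0 0 -0.18 0 0 0;0.01 0 0 -0.19 0 0 0;0.01 0 0 -0.19 0 0 0;0.01 0 0 -0.19 0 0 0"

```text
clock: 37.5
tool_pos: [0.4327, -0.3195, 0.3768]
orientation: [180.0, -0.2, -171.0]
force: [-0.2, 0.1, -1.0]
opening: 0.0379
```

```bash
python3 -c "
from h import *
x,y=.063,.010
a=np.radians(-6.8);X=.584+x*np.cos(a)-y*np.sin(a);Y=.135+x*np.sin(a)+y*np.cos(a);print(X,Y)
plan((.06,X,Y,.2,-186.8),(.06,X,Y,.14,-186.8))
p=shot('side','s21.png');tilt(p)
"
```

```text
0.6477408666937768 0.1374702050777558
clock 37.5 tip [ 0.4321 -0.3195  0.1988] ori [ 1.7995e+02 -1.7000e-01 -1.7104e+02] q [-16.   9. -19.   0. -62. -66.] F [-0.2  0.1 -1. ] op 0.0379
0.06 -0.284 0.418 -0.002 0.0 -0.003 0.275   n>=11
0.06 -0.284 0.418 0.058 0.0 -0.003 0.275   n>=11
rim z 0.048 iou 0.05 beam~-0.207 conf 0.85
```

View pics/s21.png

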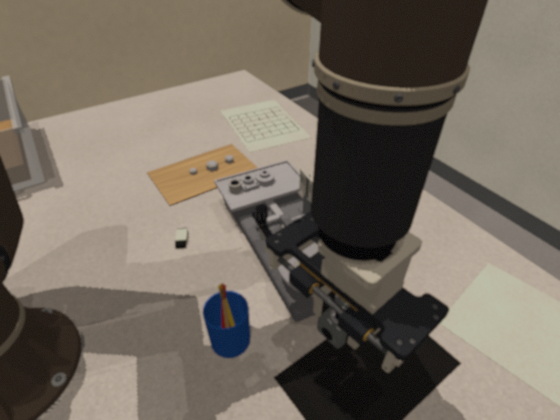

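Emit:
carry_out --moves "0.01 -0.284 0.426 -0.012 0 0 0.275;0.01 -0.284 0.426 -0.012 0 0 0.275;0.01 -0.284 0.426 -0.012 0 0 0.275;0.01 -0.284 0.426 -0.012 0 0 0.275;0.01 -0.284 0.426 -0.012 0 0 0.275;0.01 -0.284 0.426 -0.012 0 0 0.275;0.01 -0.284 0.426 -0.012 0 0 0.275;0.01 -0.284 0.426 -0.012 0 0 0.275;0.01 -0.284 0.426 -0.012 0 0 0.275;0.01 -0.284 0.426 -0.012 0 0 0.275;0.01 -0.284 0.426 -0.012 0 0 0.275;0.01 -0.284 0.426 -0.012 0 0 0.275;0.01 -0.284 0.426 -0.012 0 0 0.275;0.01 -0.284 0.426 0.03 0 0 0.275;0.01 -0.284 0.426 0.058 0 0 0.275;0.01 -0.284 0.426 0.058 0 0 0.275;0.01 -0.284 0.426 0.058 0 0 0.275"

```text
clock: 39.3
tool_pos: [0.6472, 0.1443, 0.3196]
orientation: [-179.9, -0.1, 173.2]
force: [-0.4, -0.1, 0.3]
opening: 0.0379
```

```bash
python3 -c "
from h import *
plan((.06,.6487,.1454,.0805,-186.8))
p=shot('side','s22.png');tilt(p);p=shot('top','t22.png')
"
```

```text
clock 39.3 tip [0.6467 0.144  0.1416] ori [-1.7987e+02 -1.4000e-01  1.7319e+02] q [  29.   23.   -7.    0.  -60. -126.] F [-0.4 -0.1  0.3] op 0.0379
0.06 -0.002 0.001 0.061 -0.002 -0.002 -0.0   n>=2
rim z 0.081 iou 0.88 beam~0.029 conf 0.90
```

View pics/s22.png

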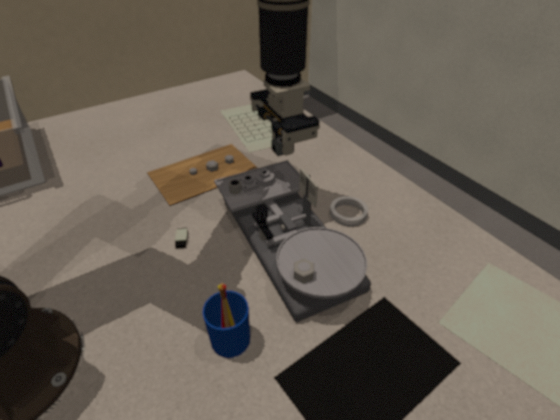

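View pics/t22.png

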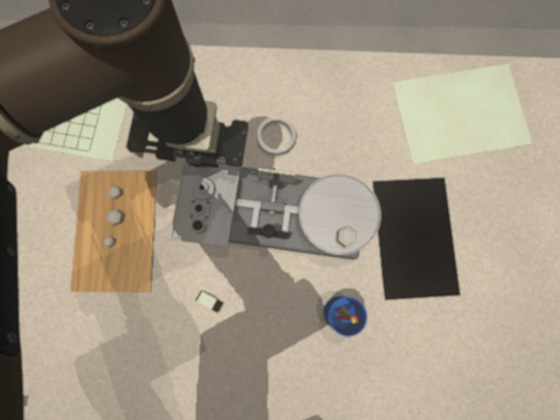

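Emit:
carry_out --moves "0.01 -0.002 0.001 0.03 0 0 0;0.01 -0.002 0.001 0.052 0 0 0;0.01 -0.002 0.001 0.061 0 0 0;0.01 -0.002 0.001 0.061 0 0 0;0.01 -0.002 0.001 0.061 0 0 0"

```text
clock: 39.95
tool_pos: [0.6497, 0.1462, 0.26]
orientation: [-180.0, 0.0, 173.2]
force: [0.4, -0.8, -0.6]
opening: 0.0383
```

```bash
python3 -c "
from h import *
plan((.06,.6487,.1454,.0805,-186.8))
p=shot('side','s23.png');tilt(p)
im=p['image'][:,:,::-1]
cv2.imwrite('pics/z23.png',cv2.resize(im[60:230,180:380],None,fx=4,fy=3.5,interpolation=cv2.INTER_CUBIC))
"
```

```text
clock 40.0 tip [0.6497 0.1461 0.082 ] ori [-1.7998e+02  1.0000e-02  1.7325e+02] q [  29.   26.  -11.    0.  -53. -126.] F [ 0.4 -0.8 -0.6] op 0.0383
0.06 0.001 -0.001 0.001 -0.0 0.0 0.001   n>=1
rim z 0.081 iou 0.88 beam~0.029 conf 0.88
```

View pics/z23.png

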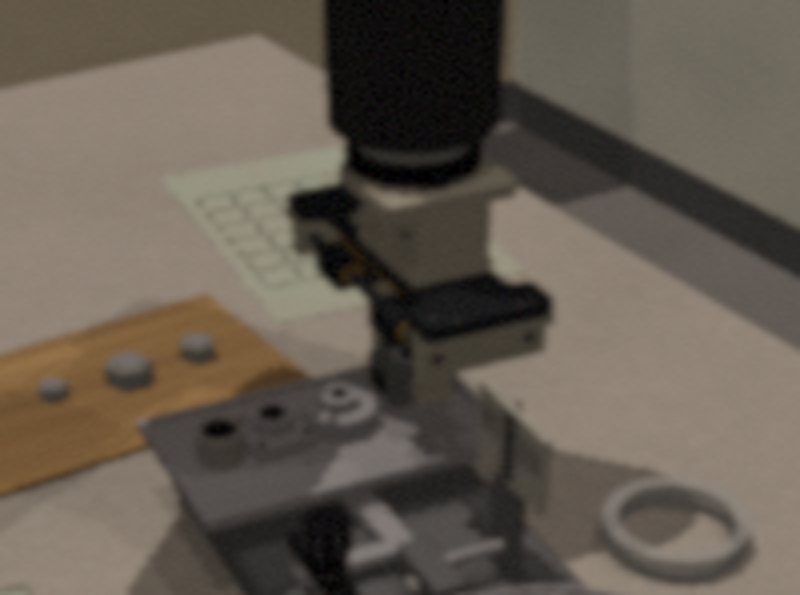

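Emit:
carry_out --moves "0.01 0 0 0.003 0 0 0;0.01 0 0 0.004 0 0 0;0.01 0 0 0.004 0 0 0;0.06 0 0 0.004 0 0 0;0.06 0 0 0.004 0 0 0;0.06 0 0 0.004 0 0 0;0.06 0 0 0.004 0 0 0;0.06 0 0 -0.03 0 0 0;0.06 0 0 -0.08 0 0 0;0.06 0 0 -0.12 0 0 0;0.06 0 0 -0.12 0 0 0;0.06 0 0 -0.12 0 0 0"

```text
clock: 41.25
tool_pos: [0.6493, 0.1461, 0.38]
orientation: [179.9, 0.0, 173.2]
force: [-0.7, -0.7, -1.7]
opening: 0.0601
```

```bash
python3 -c "
from h import *
plan((.06,.542,.344,.14,-180),(.06,.542,.344,.05,-180))
p=shot('side','s24.png');tilt(p)
q=shot('top')
for P in(p,q): print([(np.round(atz(P,x['at'],.0145),4),round(x['confidence'],2)) for x in ctrl.mark_of(P,'weight_100_mid')[:2]])
"
```

```text
clock 41.2 tip [0.6494 0.1463 0.202 ] ori [1.7995e+02 4.0000e-02 1.7322e+02] q [  29.   21.   -3.   -0.  -67. -126.] F [-0.7 -0.7 -1.7] op 0.0601
0.06 0.13 0.184 0.062 0.001 0.001 -0.118   n>=5
0.06 0.13 0.184 0.152 0.001 0.001 -0.118   n>=6
no trace
[(array([0.5349, 0.3339, 0.0145]), 0.7)]
[(array([ 0.5623, -0.1449,  0.0145]), 0.73), (array([0.5435, 0.342 , 0.0145]), 0.62)]
```

View pics/s24.png

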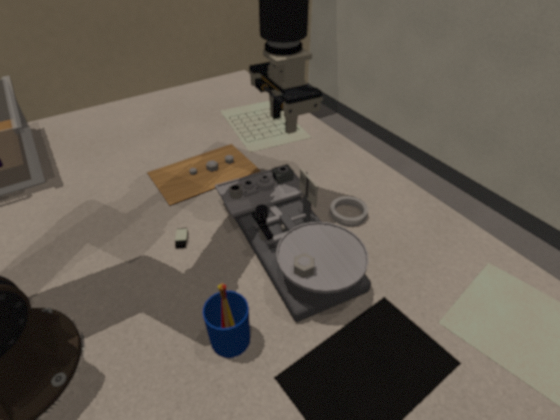

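Emit:
carry_out --moves "0.06 0.13 0.184 0 0 0 -0.118;0.06 0.13 0.184 0 0 0 -0.118;0.06 0.13 0.184 0 0 0 -0.118;0.06 0.13 0.184 0 0 0 -0.118;0.06 0.13 0.184 0 0 0 -0.118;0.06 0.13 0.184 0.05 0 0 -0.118;0.06 0.13 0.184 0.1 0 0 -0.118;0.06 0.13 0.184 0.15 0 0 -0.118;0.06 0.13 0.184 0.15 0 0 -0.118;0.06 0.13 0.184 0.15 0 0 -0.118"

```text
clock: 42.5
tool_pos: [0.542, 0.3441, 0.2282]
orientation: [-179.8, -0.2, -180.0]
force: [-0.1, 0.8, 1.8]
opening: 0.0597
```

```bash
python3 -c "
from h import *
plan((.06,.542,.343,.010,-180))
p=shot('side','s25.png');tilt(p)
im=p['image'][:,:,::-1]
cv2.imwrite('pics/z25.png',cv2.resize(im[60:230,130:330],None,fx=4,fy=3.5,interpolation=cv2.INTER_CUBIC))
"
```

```text
clock 42.5 tip [0.5414 0.3435 0.0502] ori [-1.7981e+02 -1.7000e-01 -1.7998e+02] q [  50.   26.  -15.   -0.  -48. -140.] F [-0.1  0.8  1.8] op 0.0597
0.06 -0.0 -0.001 0.04 -0.003 -0.003 0.0   n>=1
rim z 0.095 iou 0.87 beam~0.129 conf 0.96
```

View pics/z25.png

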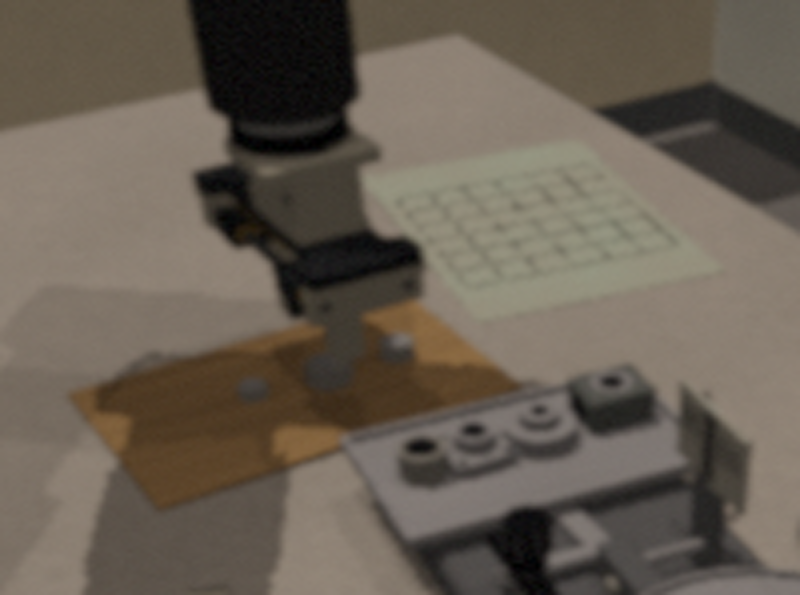

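Emit:
carry_out --moves "0.06 0 -0.001 0.025 0 0 0;0.06 0 -0.001 0.037 0 0 0;0.06 0 -0.001 0.041 0 0 0;0.06 0 -0.001 0.041 0 0 0;0.01 0 -0.001 0.041 0 0 0;0.01 0 -0.001 0.041 0 0 0;0.01 0 -0.001 0.041 0 0 0;0.01 0 -0.001 0.041 0 0 0;0.01 0 -0.001 0.041 0 0 0;0.01 0 -0.001 0.041 0 0 0"

```text
clock: 43.6
tool_pos: [0.5417, 0.3432, 0.1879]
orientation: [-180.0, -0.1, 180.0]
force: [-0.1, -0.4, 3.6]
opening: 0.031
```

Emit:
carry_out --moves "0.01 0 0 -0.03 0 0 0;0.01 0 0 -0.08 0 0 0;0.01 0 0 -0.13 0 0 0;0.01 0 0 -0.18 0 0 0;0.01 0 0 -0.19 0 0 0;0.01 0 0 -0.19 0 0 0;0.01 0 0 -0.19 0 0 0"

```text
clock: 44.3
tool_pos: [0.5414, 0.3428, 0.3759]
orientation: [-179.9, -0.2, 180.0]
force: [-1.0, 0.4, -1.5]
opening: 0.0309
```

```bash
python3 -c "
from h import *
plan((.06,.55,-.152,.2,-180),(.06,.55,-.152,.13,-180))
p=shot('side','s26.png');tilt(p)
"
```

```text
clock 44.3 tip [0.5408 0.3424 0.1979] ori [-179.9    -0.21  179.96] q [  50.   19.   -6.   -0.  -66. -140.] F [-1.   0.4 -1.5] op 0.0309
0.06 -0.009 -0.495 -0.001 -0.002 -0.004 -0.001   n>=10
0.06 -0.009 -0.495 0.069 -0.002 -0.004 -0.001   n>=10
no trace
```

View pics/s26.png

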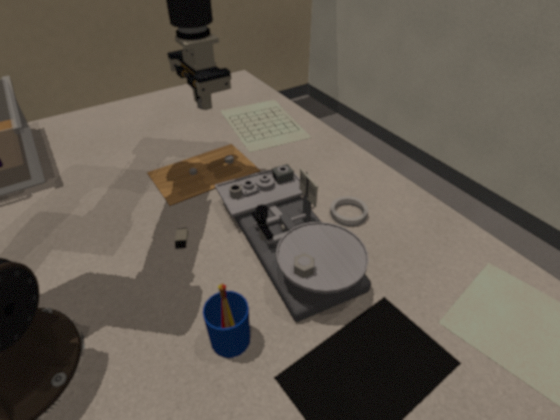

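Emit:
carry_out --moves "0.01 -0.01 -0.495 -0.005 0 0 0;0.01 -0.01 -0.495 -0.005 0 0 0;0.01 -0.01 -0.495 -0.005 0 0 0;0.01 -0.01 -0.495 -0.005 0 0 0;0.01 -0.01 -0.495 -0.005 0 0 0;0.01 -0.01 -0.495 -0.005 0 0 0;0.01 -0.01 -0.495 -0.005 0 0 0;0.01 -0.01 -0.495 -0.005 0 0 0;0.01 -0.01 -0.495 -0.005 0 0 0;0.01 -0.01 -0.495 -0.005 0 0 0;0.01 -0.01 -0.495 -0.005 0 0 0;0.01 -0.01 -0.495 -0.005 0 0 0;0.01 -0.01 -0.495 0.04 0 0 0;0.01 -0.01 -0.495 0.065 0 0 0;0.01 -0.01 -0.495 0.065 0 0 0;0.01 -0.01 -0.495 0.065 0 0 0"

```text
clock: 46.0
tool_pos: [0.5521, -0.151, 0.3128]
orientation: [-179.9, -0.2, -179.9]
force: [1.3, -0.1, 0.6]
opening: 0.031
```

```bash
python3 -c "
from h import *
plan((.06,.55,-.152,.099,-180))
p=shot('side','s27.png')
"
```

```text
clock 46.0 tip [ 0.5516 -0.1513  0.1348] ori [-179.92   -0.18 -179.91] q [  4.  15. -20.   0. -55. -94.] F [ 1.3 -0.1  0.6] op 0.031
0.06 0.002 -0.001 0.036 -0.001 -0.003 0.002   n>=1
```

View pics/s27.png

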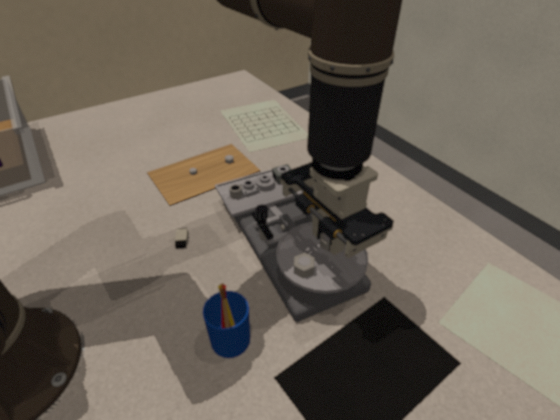

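Emit:
carry_out --moves "0.01 0.001 -0.001 0.02 0 0 0;0.01 0.001 -0.001 0.032 0 0 0;0.01 0.001 -0.001 0.036 0 0 0;0.01 0.001 -0.001 0.036 0 0 0;0.01 0.001 -0.001 0.036 0 0 0;0.055 0.001 -0.001 0.036 0 0 0;0.055 0.001 -0.001 0.036 0 0 0;0.055 0.001 -0.001 0.036 0 0 0;0.055 0.001 -0.001 0.01 0 0 0;0.055 0.001 -0.001 -0.04 0 0 0;0.055 0.001 -0.001 -0.08 0 0 0;0.055 0.001 -0.001 -0.08 0 0 0;0.055 0.06 -0.001 -0.08 0 0 0;0.055 0.1 -0.001 -0.08 0 0 0;0.055 0.1 0.1 -0.08 0 0 0;0.055 0.1 0.15 -0.08 0 0 0;0.055 0.1 0.15 -0.08 0 0 0;0.055 0.1 0.15 -0.08 0 0 0;0.055 0.1 0.15 -0.08 0 0 0"

```text
clock: 47.95
tool_pos: [0.4518, -0.0006, 0.3932]
orientation: [-180.0, -0.1, -179.8]
force: [-0.6, -0.3, 0.9]
opening: 0.055
```

```bash
python3 -c "
from h import *
plan()
p=shot('side','s28.png');tilt(p)
q=shot('top','t28.png')
a=cv2.resize(p['image'][140:320,200:390,::-1],None,fx=3,fy=3,interpolation=cv2.INTER_CUBIC)
cv2.imwrite('pics/z28.png',a)
"
```

```text
clock 48.0 tip [ 0.4516 -0.0007  0.2152] ori [-1.7997e+02 -6.0000e-02 -1.7982e+02] q [  25.   -1.  -27.    0.  -64. -115.] F [-0.6 -0.3  0.9] op 0.055
rim z 0.077 iou 0.82 beam~0.000 conf 0.59
```

View pics/z28.png

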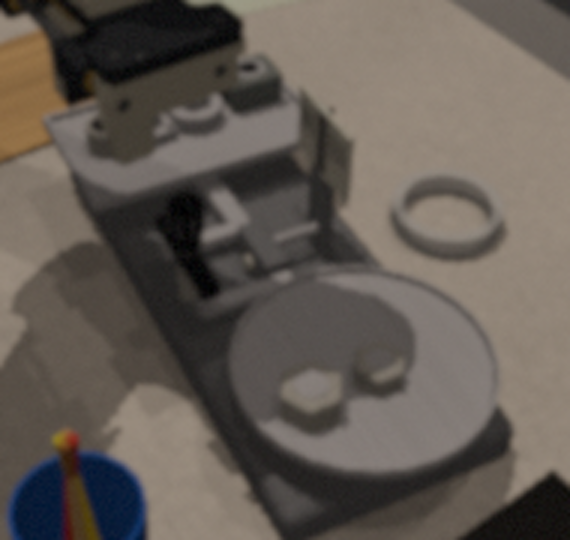

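View pics/t28.png

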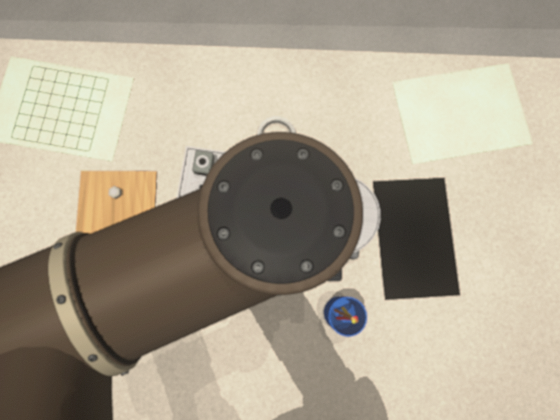

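Emit:
carry_out --moves "0.055 0.2 -0.62 0 0 0 0;0.055 0.2 -0.62 0 0 0 0;0.055 0.2 -0.62 0 0 0 0;0.055 0.2 -0.62 0 0 0 0;0.055 0.2 -0.62 0 0 0 0;0.055 0.2 -0.62 0 0 0 0;0.055 0.2 -0.62 0 0 0 0;0.055 0.2 -0.62 0 0 0 0;0.055 0.2 -0.62 0 0 0 0;0.055 0.2 -0.62 0 0 0 0;0.055 0.2 -0.62 0 0 0 0;0.055 0.2 -0.62 0 0 0 0;0.055 0.2 -0.62 0 0 0 0;0.055 0.2 -0.62 0 0 0 0;0.055 0.2 -0.62 0 0 0 0"

```text
clock: 49.6
tool_pos: [0.2491, -0.6237, 0.392]
orientation: [179.9, -0.2, 179.7]
force: [-0.5, 0.6, 0.8]
opening: 0.0553
```

```bash
cat > m.py <<'E'
from h import *
from scipy.optimize import minimize
plan()
p=shot('side','sM.png');q=shot('top','tM.png')
th=np.linspace(0,2*np.pi,60)
def iou(P,m,W):
    c=np.array([proj(P,w)[::-1] for w in W]);g=np.zeros((m.shape[0]*4,m.shape[1]*4),np.uint8)
    cv2.fillPoly(g,[np.round(c*4+1.5).astype(np.int32)],1);M=cv2.resize(m.astype(np.uint8),None,fx=4,fy=4,interpolation=cv2.INTER_NEAREST)
    return ((g>0)&(M>0)).sum()/((g>0)|(M>0)).sum()
def fit(name,x0,shape):
    ms=[]
    for P in(p,q):
        r=ctrl.trace(P,name)
        if r: 
            m=r[0]['region'].astype(np.uint8);c=max(cv2.findContours(m,0,2)[0],key=cv2.contourArea)
            g=np.zeros_like(m);cv2.drawContours(g,[cv2.convexHull(c)],-1,1,-1);ms.append((P,g));print(name,round(r[0]['confidence'],2),m.sum())
    f=lambda v:-sum(iou(P,m,shape(*v)) for P,m in ms)
    r=minimize(f,x0,method='Nelder-Mead',options=dict(initial_simplex=[x0,*[np.array(x0)+d for d in np.eye(3)*.012]],xatol=2e-4,fatol=1e-4))
    print(name,np.round(r.x,4),round(-r.fun/len(ms),3))
circ=lambda x,y,z:[np.array([x+.085*np.cos(a),y+.085*np.sin(a),z]) for a in th]
a=np.radians(-6.8);Rz=np.array([[np.cos(a),-np.sin(a)],[np.sin(a),np.cos(a)]])
rec=lambda x,y,z:[np.array([*(Rz@[u,v]+[x,y]),z]) for u,v in((.1,.06),(.1,-.06),(-.1,-.06),(-.1,.06))]
fit('weights_pan_floor',[.551,-.141,.077],circ)
fit('parts_pan_floor',[.584,.135,.077],rec)
E
python3 m.py; python3 -c "
import cv2,numpy as np
p=cv2.imread('pics/sM.png');q=cv2.imread('pics/tM.png')
cv2.imwrite('pics/zM.png',np.hstack([cv2.resize(p[140:330,200:390],(400,400),interpolation=2),cv2.resize(q[135:270,165:390],(400,240),interpolation=2)[:, :].copy() if 0 else cv2.copyMakeBorder(cv2.resize(q[135:270,165:390],(400,240),interpolation=2),0,160,0,0,0)]))"
```

```text
clock 49.6 tip [ 0.2485 -0.6235  0.214 ] ori [179.93  -0.19 179.7 ] q [-52.  21.  -1.   0. -69. -39.] F [-0.5  0.6  0.8] op 0.0553
weights_pan_floor 0.71 225
weights_pan_floor 0.93 4592
weights_pan_floor [ 0.5532 -0.1405  0.0768] 0.491
parts_pan_floor 0.96 1752
parts_pan_floor 0.61 4055
parts_pan_floor [0.584  0.1364 0.0688] 0.895
```

View pics/zM.png

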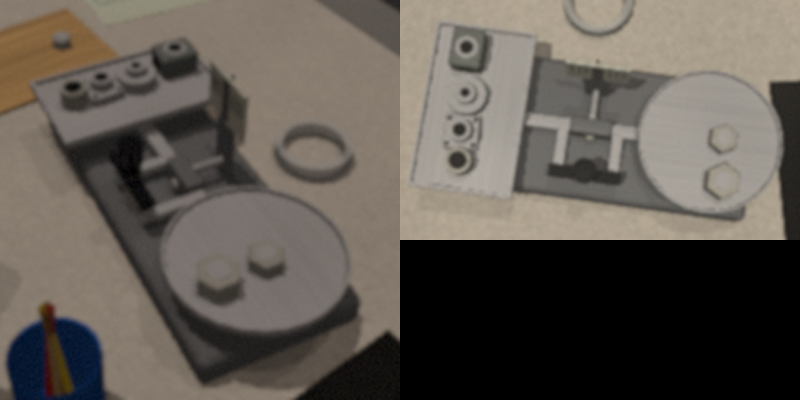

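```bash
python3 - <<'E'
import cv2,numpy as np
q0=cv2.imread('pics/t0.png');r=[]
for n in('t0','t11','tM'):
    q=cv2.imread(f'pics/{n}.png');r.append(cv2.convertScaleAbs(cv2.resize(q[155:205,250:310],None,fx=4.4,fy=4.4,interpolation=2),alpha=1.6))
r2=[]
for n in('s0','s11','sM'):
    q=cv2.imread(f'pics/{n}.png');r2.append(cv2.convertScaleAbs(cv2.resize(q[165:235,280:340],r[0].shape[1::-1],interpolation=2),alpha=1.8))
cv2.imwrite('pics/zP.png',np.vstack([np.hstack(r),np.hstack(r2)]))
E
cat >> m.py <<'E'
E
sed -i 's/^plan()$//' m.py; python3 m.py
```

```text
weights_pan_floor 0.65 4297
weights_pan_floor 0.55 4601
weights_pan_floor [ 0.553  -0.141   0.0755] 0.97
parts_pan_floor 0.76 1693
parts_pan_floor 0.57 3943
parts_pan_floor [0.5855 0.1388 0.0675] 0.908
```

View pics/zP.png

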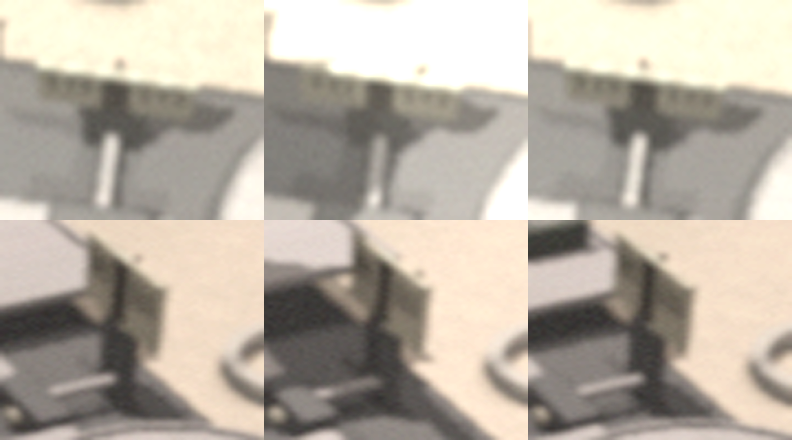

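```bash
python3 - <<'E'
import cv2,numpy as np
for names,c in((('t0','t11','tM'),[(169.5,277.3),(170.9,285.7),(169.5,276.4)]),(('s0','s11','sM'),[(177.1,311.4),(181.5,315.7),(176.8,310.5)])):
  for n,(r,u) in zip(names,c):
    g=cv2.imread(f'pics/{n}.png').astype(float).sum(2)
    R,U=int(round(r)),int(round(u));w=g[R-2:R+3,U-2:U+3]
    w2=np.median(np.r_[g[R-3,U-3:U+4]])-w;w2[w2<25]=0
    y,x=np.mgrid[R-2:R+3,U-2:U+3];print(n,(w2*y).sum()/w2.sum(),(w2*x).sum()/w2.sum());print(w2.round().astype(int))
E
```

```text
t0 170.26695278969956 276.64463519313307
[[  0  43  62  27   0]
 [ 26  82 108  61   0]
 [ 26  77  91  57   0]
 [ 28  47  52  31   0]
 [ 98  89  81  54  25]]
t11 170.95796986518636 285.25218080888186
[[  0  47  58  29   0]
 [ 66 122 120  55   0]
 [ 87 139 115  43   0]
 [ 60  77  45   0   0]
 [ 95  69  34   0   0]]
tM 170.34769905040176 275.9298758217677
[[  0  54  69  35   0]
 [ 29  91 115  66   0]
 [  0  77  94  65  37]
 [  0  50  57  49  25]
 [102 107 100  88  59]]
s0 177.81619256017507 309.96498905908095
[[  0   0   0   0   0]
 [  0  28  46   0   0]
 [  0  39  54   0   0]
 [ 51  43  39   0   0]
 [104  53   0   0   0]]
s11 182.41386138613862 314.65148514851484
[[ 0  0  0  0  0]
 [42 57 27  0  0]
 [58 65 34  0  0]
 [61 48  0  0  0]
 [76 37  0  0  0]]
sM 177.67004504504504 309.115990990991
[[  0   0  37   0   0]
 [  0  37  68  46   0]
 [ 47  41  63  41   0]
 [104  57  35   0   0]
 [169  97  46   0   0]]
```

The pointer dot moved from column 276.9 (level) to 275.9, against 285 at the −0.15 stop. That puts the beam at about +0.017 rad, inside the band and at rest. Next I'll press the cap home with closed fingers.

```bash
python3 -c "
from h import *
plan((0,.509,.0055,.2,-186.8),(0,.509,.0055,.14,-186.8))"
```

```text
clock 50.2 tip [ 0.2518 -0.6217  0.216 ] ori [-1.7994e+02 -9.0000e-02 -1.7998e+02] q [-51.  20.  -1.   0. -69. -39.] F [-0.7 -0.6  1. ] op 0.0551
0 -0.257 0.627 0.015 -0.001 -0.001 0.119   n>=14
0 -0.257 0.627 0.075 -0.001 -0.001 0.119   n>=14
```

Emit:
carry_out --moves "0 -0.257 0.627 0.01 0 0 0.119;0 -0.257 0.627 0.01 0 0 0.119;0 -0.257 0.627 0.01 0 0 0.119;0 -0.257 0.627 0.01 0 0 0.119;0 -0.257 0.627 0.01 0 0 0.119;0 -0.257 0.627 0.01 0 0 0.119;0 -0.257 0.627 0.01 0 0 0.119;0 -0.257 0.627 0.01 0 0 0.119;0 -0.257 0.627 0.01 0 0 0.119;0 -0.257 0.627 0.01 0 0 0.119;0 -0.257 0.627 0.01 0 0 0.119;0 -0.257 0.627 0.01 0 0 0.119;0 -0.257 0.627 0.01 0 0 0.119;0 -0.257 0.627 0.01 0 0 0.119;0 -0.257 0.627 0.01 0 0 0.119;0 -0.257 0.627 0.05 0 0 0.119;0 -0.257 0.627 0.07 0 0 0.119;0 -0.257 0.627 0.07 0 0 0.119;0 -0.257 0.627 0.07 0 0 0.119"

```text
clock: 52.1
tool_pos: [0.5089, 0.0048, 0.3234]
orientation: [-179.9, -0.1, 173.2]
force: [0.6, 0.5, 1.4]
opening: 0.0004
```

```bash
python3 -c "
from h import *
plan((0,.509,.0055,.122,-186.8),(0,.509,.0055,.103,-186.8))
p=shot('side','s30.png')"
```

```text
clock 52.1 tip [0.5086 0.0045 0.1454] ori [-1.7991e+02 -9.0000e-02  1.7317e+02] q [  23.    9.  -27.    0.  -55. -120.] F [0.6 0.5 1.4] op 0.0004
0 -0.0 0.001 0.023 -0.002 -0.002 -0.001   n>=1
0 -0.0 0.001 0.042 -0.002 -0.002 -0.001   n>=1
```

View pics/s30.png

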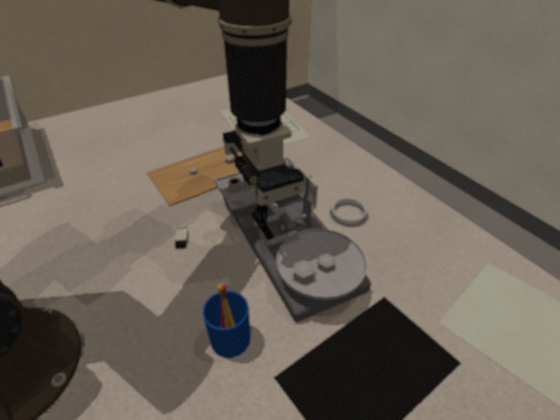

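Emit:
carry_out --moves "0 0 0.001 0.015 0 0 0;0 0 0.001 0.023 0 0 0;0 0 0.001 0.028 0 0 0;0 0 0.001 0.033 0 0 0;0 0 0.001 0.037 0 0 0;0 0 0.001 0.041 0 0 0;0 0 0.001 0.041 0 0 0;0 0 0.001 0.041 0 0 0"

```text
clock: 52.95
tool_pos: [0.5094, 0.006, 0.2856]
orientation: [-179.9, 0.1, 173.3]
force: [-12.6, 0.9, 36.1]
opening: 0.0005
```

Emit:
carry_out --moves "0 0 0 0 0 0 0;0 0 0 -0.02 0 0 0;0 0 0 -0.06 0 0 0;0 0 0 -0.1 0 0 0;0 0 0 -0.1 0 0 0;0 0.25 -0.62 -0.1 0 0 0;0 0.25 -0.62 -0.1 0 0 0;0 0.25 -0.62 -0.1 0 0 0;0 0.25 -0.62 -0.1 0 0 0;0 0.25 -0.62 -0.1 0 0 0;0 0.25 -0.62 -0.1 0 0 0;0 0.25 -0.62 -0.1 0 0 0;0 0.25 -0.62 -0.1 0 0 0;0 0.25 -0.62 -0.1 0 0 0;0 0.25 -0.62 -0.1 0 0 0;0 0.25 -0.62 -0.1 0 0 0;0 0.25 -0.62 -0.1 0 0 0;0 0.25 -0.62 -0.1 0 0 0;0 0.25 -0.62 -0.1 0 0 0;0 0.25 -0.62 -0.1 0 0 0"

```text
clock: 54.95
tool_pos: [0.1854, -0.5816, 0.3813]
orientation: [180.0, -0.2, 173.0]
force: [-0.2, 0.5, 0.5]
opening: 0.0004
```

```bash
cp pics/sM.png pics/sMold.png; cp pics/tM.png pics/tMold.png; python3 m.py; python3 -c "
from h import *
plan()
r=[]
for n in('s0','sMold','sM'):
    q=cv2.imread(f'pics/{n}.png');r.append(cv2.convertScaleAbs(cv2.resize(q[165:255,240:330],(264,264),interpolation=2),alpha=1.8))
p=cv2.imread('pics/sM.png');q=cv2.imread('pics/tM.png')
b=np.hstack([cv2.resize(p[140:330,150:390],(396,314),interpolation=2),cv2.resize(q[135:300,80:390],(396,314),interpolation=2)])
cv2.imwrite('pics/zF.png',np.vstack([np.hstack(r),b]))"
```

```text
weights_pan_floor 0.87 2074
weights_pan_floor 0.97 4543
weights_pan_floor [ 0.5527 -0.1397  0.0754] 0.742
parts_pan_floor 0.87 1689
parts_pan_floor 0.74 4021
parts_pan_floor [0.5843 0.1374 0.0688] 0.911
clock 55.2 tip [ 0.1875 -0.5791  0.2052] ori [-1.7993e+02 -7.0000e-02  1.7325e+02] q [-54.  15. -10.   0. -65. -43.] F [-0.2  0.2 -0. ] op 0.0004
```

View pics/zF.png

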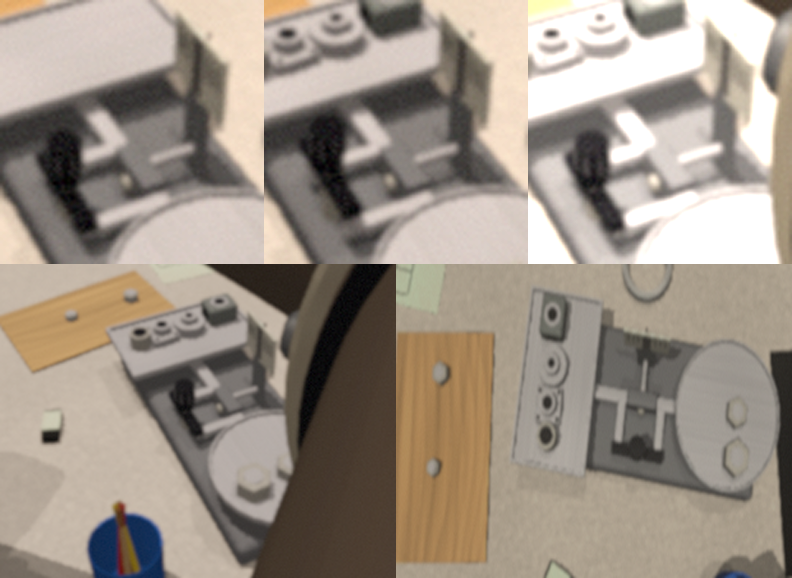

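```bash
python3 -c "
from h import *
print(ctrl.close_job())"
```

```text
the job is handed in; nothing more can be done
None
```

The job is done and handed in; the hand-in reports no verdict, so these are my own checks.

**What I did:** I pulled the lock cap up and put the 200 g weight on the round pan. All four parts (sleeve, flange, gear blank, housing) then went on the rectangular pan, and I added the 100 g weight. I let the beam settle with the arm clear, then pressed the cap home with closed fingers. It stopped solid at 36 N, close to the 40 N limit if that applies to the fingertips. The clock read about 55 s at my last check, of the 210 s allowed.

**Last checks:**
- **Beam:** with the cap up, the pointer read about +0.017 rad (band ±0.045), so the parts weigh roughly 307 g.
- **Lock cap:** in the final pictures it stands at its starting height, and the beam looks level.
- **Parts and weights:** all four parts stand on the rectangular pan, and the 200 g and 100 g weights are on the round pan. The 50 g and 25 g weights are on the board.
- **Bystanders:** the cup, tape roll and eraser looked unmoved; I did not measure them again.
- **Arm:** it is clear of everything.

**What disagreed:** fitting pan outlines to the pictures put the rectangular pan 8 mm low before locking, which would be about +0.06 rad and outside the band. The same fit still read 8 mm low with the cap home, so I put that down to fit error. The round-pan fit was also off by a few mm and sometimes failed where the arm hid the pan. I relied on the pointer.

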